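# Nest the sorting cups and shut them away in the bead organiser

### The job

Pack away the bead-sorting cups: slide the organiser's lid fully open, nest every steel cup standing in the wooden tray, upright, into the stack of its own size in the organiser (large on large, small on small), then slide the lid fully shut. Lower each cup gently until its shoulder rests on the rim below and let go, without dropping it in or pressing it down, since pressed cups wedge tight. Leave the other things on the bench where they are.

Things in the scene. Friction and masses are not known exactly. Their poses are not given: they have to be found in the camera images.
- organiser: fixed white organiser, 144 (x) by 204 mm (y), sides to 91 mm. Origin: centre of underside; the lid opens along its +y. Floor 5 mm thick; two open bays centred at y -59 and +22 mm, each 124 (x) by 78 mm (y), 35 mm wall between; unused bead cells beyond y 61 mm. In each bay 5 mm high ribs make a 40 mm square round the bottom cup's foot. Which bay holds which size varies
- lid (a joint): clear sliding lid, a plate 131 by 200 mm in the organiser's side grooves, its underside 85 mm and top 89 mm above the bench. 0 = shut, 0.165 m = fully open, slid along the organiser's +y, uncovering both bays; it stays where it is left. Friction about 1.5 N
- lid_grip (a point): middle of the top edge of the white grip bar standing 20 mm up from the lid (top 109 mm above the bench), 12 mm thick along the organiser's y, 60 mm long along its x. It moves with the lid; axes as the organiser's
- big_0: large tapered steel cup, 42 mm high: the top 16 mm is an upright band (58 mm outside, 52 inside), under it a flat shoulder steps in to 48 mm, tapering to a 36 mm foot. About 90 g. Origin: centre of its underside, z up. Nested on another large cup, its shoulder on that rim, it stands 16 mm higher with 1.8 mm side play. Fixed in a bay, underside 5 mm above the bench: bottom of the large stack
- small_0: small tapered steel cup, 36 mm high: the top 16 mm is an upright band (43 mm outside, 37 inside), under it a flat shoulder steps in to 34 mm, tapering to a 25 mm foot. About 50 g. Origin: centre of its underside, z up. Nested on another small cup, its shoulder on that rim, it stands 16 mm higher with 1.5 mm side play. Fixed in a bay on a low disc, underside 11 mm above the bench: bottom of the small stack
- tray: fixed low wooden tray, 250 mm (x) by 340 mm (y), floor 6 mm thick, rim 18 mm high, wall 6 mm. Origin: centre of its underside. The cups to be packed stand in it, with a ceramic ring cone among them
- big_1: large tapered steel cup, 42 mm high: the top 16 mm is an upright band (58 mm outside, 52 inside), under it a flat shoulder steps in to 48 mm, tapering to a 36 mm foot. About 90 g. Origin: centre of its underside, z up. Nested on another large cup, its shoulder on that rim, it stands 16 mm higher with 1.8 mm side play. If present, it starts upright in the tray
- big_2: large tapered steel cup, 42 mm high: the top 16 mm is an upright band (58 mm outside, 52 inside), under it a flat shoulder steps in to 48 mm, tapering to a 36 mm foot. About 90 g. Origin: centre of its underside, z up. Nested on another large cup, its shoulder on that rim, it stands 16 mm higher with 1.8 mm side play. If present, it starts upright in the tray
- small_1: small tapered steel cup, 36 mm high: the top 16 mm is an upright band (43 mm outside, 37 inside), under it a flat shoulder steps in to 34 mm, tapering to a 25 mm foot. About 50 g. Origin: centre of its underside, z up. Nested on another small cup, its shoulder on that rim, it stands 16 mm higher with 1.5 mm side play. If present, it starts upright in the tray
- small_2: small tapered steel cup, 36 mm high: the top 16 mm is an upright band (43 mm outside, 37 inside), under it a flat shoulder steps in to 34 mm, tapering to a 25 mm foot. About 50 g. Origin: centre of its underside, z up. Nested on another small cup, its shoulder on that rim, it stands 16 mm higher with 1.5 mm side play. If present, it starts upright in the tray
- ring_cone: bystander: white ceramic ring cone, 44 mm across the foot, 72 mm high, standing among the cups in the tray. Origin: centre of its underside
- dish: bystander: round glass dish 108 mm across, 26 mm high. Origin: centre of its underside
- crimper: bystander: steel crimping pliers lying flat, 145 mm long, 15 mm high, along its x axis. Origin: bench level, below its middle
- wire_spool: bystander: black wire spool, 56 mm across, 30 mm high. Origin: centre of its underside
- jar: bystander: amber glass jar with metal cap, 52 mm across, 62 mm high. Origin: centre of its underside
Not all that is in view belongs to the job. What is shaped like the small_2 but blue is not meant.

How it is judged:
By the outcome, as a careful person would: the job done as asked, in the order asked, and still so for the second after the job is handed in, with the robot touching nothing.
Of big_1, big_2, small_1, small_2 only 3 to 4 are there at a start; the rules pass over those that are not, and their reading is None.
At some moment in a run one of big_1, big_2, small_1, small_2 may be knocked a few centimetres aside while the robot is not near it.
It also fails if it takes over 200 s, if anything falls off the work surface, if the arm or the gripper's body presses on something with over 40 N, if the wrist force passes 120 N, or if a joint passes its speed limit or range.

### The arm

A 7-joint arm with a two-finger parallel gripper is mounted at the origin on the work surface. World frame = base frame: x ahead of the robot, y to its left, z up, the work surface at z = 0. Lengths are in m, angles in rad, forces in N, time in s.
With the tool pointing down it reaches from about 0.425 to 0.95 m from the base axis. Payload 4.7 kg.
Tool frame: the origin (TCP) lies on the centre line of the jaws, within the pads' length; the fingertips stand 25 mm ahead of it and the grasp point (between the pads) lies 6 mm ahead of it; z points along the fingers, y is the direction in which the jaws open and shut (so a half turn about z gives the same grasp; the last joint's range is limited). The gripper opens to 85 mm and grips with 20 to 120 N. Pads are 22 mm wide; open, the fingers measure 114 mm over their backs; the gripper's body (76 mm by 85 mm) begins 54 mm behind the grasp point. The pads swing forward as they close: fully open they stand 13 mm farther back than shut.
Start: joints at [1.296, 0.469, -0.049, 1.532, 0.024, 1.141, -0.082], TCP at [0.164, -0.655, 0.22] pointing down, gripper open.
Joint ranges: [-2.59, 2.59], [-0.33, 1.99], [-1.39, 1.29], [0.1, 2.45], [-1.04, 4.18], [0.21, 1.99], [-2.66, 2.66]. Speed limits (rad/s): [2.57, 2.57, 3.14, 3.14, 3.14, 3.14, 3.14].

### API

Orientations are given as a rotation vector (axis times angle).
In Python, from rig import manip, vision, ticket, spotter gives the robot as it stands. The module is installed in compiled form; this text tells all that it offers.
- The arm moves only by the tool drive_tool, never from a script. Its argument "steps" is a list that holds one entry, the list of rows, each a list of 6 numbers: the shift along the tool's x, y, z in mm, then the turn, a rotation vector about the tool's x, y, z in degrees. In form: [[[dx, dy, dz, wx, wy, wz], ...]]. A call has 1 to 20 rows; each row shifts and turns the commanded pose from where the row before left it, along the tool's axes as they then stand; what a row does not reach is not made up. A row lasts 1/8 s, in which the tool goes at most 62.5 mm and 10.7 degrees, less where a joint would pass 70% of its speed; a pose out of reach is approached as far as the arm can. A call with a gripper value outside its range is refused whole. "jaw" is the closure, from 0 (fully open) to 1 (shut), set as the call begins (left out, the last holds). The fingers move at their own pace and stop on an object; "grip_force" is the grip in N (left out, the last holds). Time passes only in rows, so rows that do not move let the fingers close. It gives the time, the measured TCP pose, the force and the opening at its end, in the units of the state.
- manip.sense(): the state, without advancing time (a new reading comes with each control period).
- vision.snapshot(name): name is "side" or "top" or "wrist"; returns the picture (420x560x3 uint8, red, green, blue); there is no depth.
- vision.get_calibration(name): a dict with "camera_matrix" (3x3 intrinsics, pixels), "eye" and "rotation" of the camera in the world. Camera axes: x right, y up, looking along -z (the intrinsics and any distortion apply to the point x, -y, -z); pixel columns grow to the right and rows downward; lengths in m; the calibration is good to about 2 mm. A picture is of the moment at which its call begins: read the wrist's pose just before it. get_calibration takes no time and is no camera call; for the wrist camera it gives the pose at the moment of the call.
- ticket.hand_in(): hands the job in, once; it reports no verdict.
Trained networks look in the newest picture that a camera, given by its name, has taken for a name from the list of things; names that differ only in an ending like _2 or _b are one class to them, and where a whole thing is asked for, a point or a joint stands for the part that bears it (a point fixed in the world has none). Each returns a list of dicts, best first, with "score" (0 to 1); they miss things now and then, are a little off and sometimes report something else, mostly with a low value. They report only what shows in the picture. A call takes as long as a camera call. They do not tell look-alikes from the thing itself.
- spotter.outline_of(camera, label): "pixels" (420x560 bool, what is visible of it) and "at" ([row, column] in pixels, amid what is visible of it).
The state is a dict: "time_s": time; "joint_pos": joint angles; "dq": joint speeds; "effort": joint torques, N m; "ee_pos": TCP position; "tcp_rot": TCP orientation; "ft_force": force on the tool from outside, world axes, zero at the start; "moment": the same for the moment, N m; "gripper_width": opening from 0.0 (shut) to 1.0 (fully open).
Only numpy, scipy, OpenCV 4.12 (cv2) and the standard library are available. Lean on these libraries where they do the work, as an engineer would, in place of code of your own. Each camera call takes 0.05 s, during which the arm holds its last target. There are 200 camera calls.

## Working session

There is one attempt and no reset: what is moved stays moved. The work goes in short steps, Python scripts to look and compute and a tool call to move; the robot and the scene stay as the last step left them, time stands still between calls to the robot, and variables do not carry over. Pictures are saved under pics/ and viewed, about 12 in all and at most 16, crops included, and the job is handed in when it is done.

Besides the shell and the picture viewer there is one more tool, called in YAML: its name, and indented under it one key for each argument. drive_tool: Moves the arm, as the interface text tells. Its arguments: {"type":"object","properties":{"steps":{"type":"array","items":{"type":"array","items":{"type":"array","items":{"type":"number"}}}},"jaw":{"type":"number"},"grip_force":{"type":"number"}},"required":["steps"]}

```bash
mkdir -p pics; ls; python3 - <<'E'
from rig import manip, vision
import cv2
print(manip.sense())
for n in("top","side","wrist"):
    im=vision.snapshot(n); cv2.imwrite(f"pics/{n}0.png",im[:,:,::-1]); c=vision.get_calibration(n); print(n,c)
E
```

```text
pics
{'time_s': 0.0, 'joint_pos': array([ 1.29613165,  0.46947105, -0.04859849,  1.53371376,  0.02408946,
        1.14099494, -0.08230292]), 'dq': array([-6.94503643e-04, -6.49207112e-04, -2.34721124e-04,  8.64114311e-05,
        6.83006839e-04, -9.85774566e-04,  1.50773859e-04]), 'effort': array([-1.63207073e-04, -5.10305214e+01, -4.63722157e-02, -2.37714154e+01,
        1.07892766e-02,  7.33374269e-03,  1.44608873e-05]), 'ee_pos': array([ 0.16408992, -0.65411441,  0.2185331 ]), 'tcp_rot': array([-3.11593477e+00, -3.84876447e-01,  4.83070282e-04]), 'ft_force': array([-0.26216717, -0.07069395, -0.39956523]), 'moment': array([-0.01746347,  0.03614671,  0.01182448]), 'gripper_width': 1.001332010388778}
top {'camera_matrix': array([[442.58867107,   0.        , 281.14960193],
       [  0.        , 442.58867107, 209.95011738],
       [  0.        ,   0.        ,   1.        ]]), 'eye': array([ 0.39957878, -0.03834546,  1.18813972]), 'rotation': array([ 0.13641175, -0.15422233, -1.56242281])}
side {'camera_matrix': array([[437.82110961,   0.        , 283.47317256],
       [  0.        , 437.82110961, 206.39866506],
       [  0.        ,   0.        ,   1.        ]]), 'eye': array([ 0.20666971, -0.61102327,  0.74287937]), 'rotation': array([ 0.79352332, -0.23514718, -0.56198988])}
wrist {'camera_matrix': array([[302.86530536,   0.        , 284.07910525],
       [  0.        , 302.86530536, 211.95205764],
       [  0.        ,   0.        ,   1.        ]]), 'eye': array([ 0.23567463, -0.63613716,  0.37384995]), 'rotation': array([-0.25168218,  0.19758943, -1.31409657])}
```

View pics/top0.png

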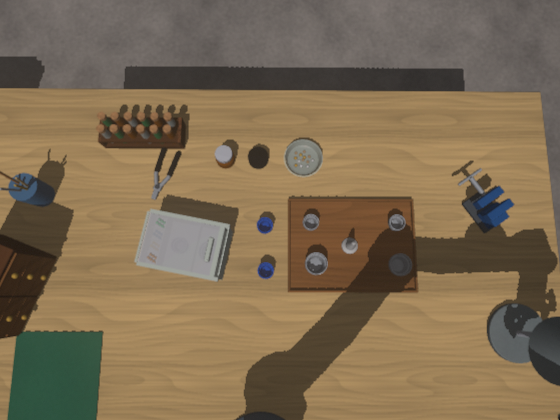

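View pics/side0.png

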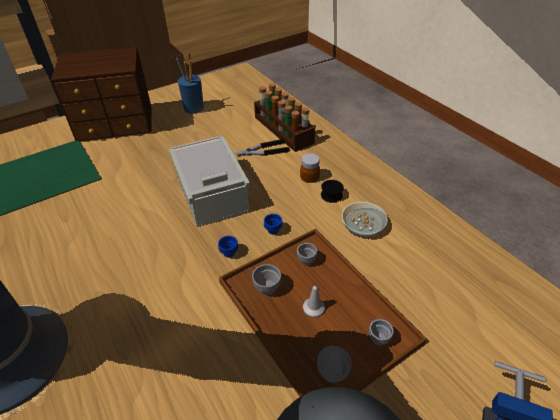

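```bash
cat > h.py <<'E'
import numpy as np, cv2
from scipy.spatial.transform import Rotation as R
from scipy.optimize import minimize
from rig import manip, vision, spotter
RINGS={'big':[(0,.018),(.026,.024),(.026,.029),(.042,.029)],'small':[(0,.0125),(.020,.017),(.020,.0215),(.036,.0215)],
 'cone':[(0,.022),(.072,.005)]}
def cal(n):
    c=vision.get_calibration(n); return c['camera_matrix'],np.array(c['eye']),R.from_rotvec(c['rotation']).as_matrix()
def proj(C,P):
    K,e,M=C; q=(np.atleast_2d(P)-e)@M; return np.c_[K[0,2]+K[0,0]*q[:,0]/-q[:,2],K[1,2]-K[1,1]*q[:,1]/-q[:,2]]
def ray(C,uv,z):
    K,e,M=C; d=M@np.array([(uv[0]-K[0,2])/K[0,0],-(uv[1]-K[1,2])/K[1,1],-1]); return e+d*(z-e[2])/d[2]
def hullmask(uv):
    m=np.zeros((420,560),np.uint8); h=cv2.convexHull(np.float32(uv)); cv2.fillConvexPoly(m,np.int32(np.round(h*16)),1,shift=4); return m>0
T=np.linspace(0,2*np.pi,48,endpoint=False)
def cup(x,y,z0,rings): return np.vstack([np.c_[x+r*np.cos(T),y+r*np.sin(T),np.full(48,z0+z)] for z,r in rings])
def fit_cup(C,mask,z0,kind,x0=None):
    """position whose model silhouette best overlaps the mask"""
    r=RINGS[kind]; m=np.argwhere(mask)[:,::-1]; p=ray(C,m.mean(0),z0+.03)[:2]
    f=lambda p:1-(lambda h:(h&mask).sum()/max(1,(h|mask).sum()))(hullmask(proj(C,cup(p[0],p[1],z0,r))))
    s=minimize(f,p,method='Nelder-Mead',options=dict(initial_simplex=[p,p+[.006,0],p+[0,.006]],xatol=2e-4,fatol=1e-4))
    return s.x,1-s.fun
def shot(n,fn=None):
    C=cal(n); im=vision.snapshot(n)
    if fn: cv2.imwrite(f'pics/{fn}.png',im[:,:,::-1])
    return C,im
def goto(x,y,z,yaw_deg):
    """shift (mm) & turn (deg) in current tool frame to reach TCP pose; yaw = direction of jaw (tool y), mod 180"""
    s=manip.sense(); M=R.from_rotvec(s['tcp_rot']).as_matrix(); d=M.T@(np.array([x,y,z])-s['ee_pos'])*1000
    best=None
    for k in(0,180):
        a=np.radians(yaw_deg+k); Y=np.array([np.cos(a),np.sin(a),0]); Z=np.array([0,0,-1.]); D=np.c_[np.cross(Y,Z),Y,Z]
        w=np.degrees(R.from_matrix(M.T@D).as_rotvec())
        if best is None or np.linalg.norm(w)<np.linalg.norm(best): best=w
    print('shift',d.round(1),'turn',best.round(1),'j7',s['joint_pos'][6].round(2),'t',round(s['time_s'],1))
def yaw():
    M=R.from_rotvec(manip.sense()['tcp_rot']).as_matrix(); return np.degrees(np.arctan2(M[1,1],M[0,1]))
E
python3 - <<'E'
from h import *
C,im=shot('top')
for lab,k in(('big_1','big'),('small_1','small'),('ring_cone','cone')):
    for o in spotter.outline_of('top',lab):
        m=o['pixels']; 
        if m.sum()<20: continue
        p,q=fit_cup(C,m,.006,k); print(lab,round(o['score'],2),np.round(o['at']),m.sum(),p.round(4),round(q,2))
for lab in('organiser','lid','tray'):
    for o in spotter.outline_of('top',lab)[:2]:
        m=o['pixels'];print(lab,round(o['score'],2),np.round(o['at']),m.sum())
        if o['score']<.5: continue
        np.save(f'{lab}.npy',m)
        if lab=='organiser':
            B=np.array([[sx*.072,sy*.102,z] for sx in(-1,1) for sy in(-1,1) for z in(0,.091)])
            def f(v):
                c,s=np.cos(v[2]),np.sin(v[2]); P=B.copy(); P[:,0]=v[0]+c*B[:,0]-s*B[:,1]; P[:,1]=v[1]+s*B[:,0]+c*B[:,1]
                h=hullmask(proj(C,P)); return 1-(h&m).sum()/(h|m).sum()
            p=ray(C,np.argwhere(m).mean(0)[::-1],.06); b=[]
            for a in(-.3,0,.3):
                v=np.r_[p[:2],a]; s=minimize(f,v,method='Nelder-Mead',options=dict(initial_simplex=[v,v+[.01,0,0],v+[0,.01,0],v+[0,0,.1]],xatol=1e-4,fatol=1e-5)); b.append((s.fun,s.x))
            print(b)
# bar pixel guess
print(ray(C,(210,250),.109), yaw())
E
```

```text
big_1 0.93 [267. 400.] 422 [ 0.4738 -0.362 ] 0.91
big_1 0.93 [263. 316.] 387 [ 0.4781 -0.1413] 0.88
small_1 0.66 [220. 264.] 198 [ 0.5752 -0.007 ] 0.82
small_1 0.65 [222. 310.] 202 [ 0.5864 -0.1287] 0.83
small_1 0.59 [270. 269.] 220 [ 0.4587 -0.0128] 0.89
small_1 0.49 [222. 396.] 216 [ 0.5874 -0.3564] 0.85
small_1 0.36 [245. 184.] 5207 [0.5275 0.2127] 0.05
ring_cone 0.69 [243. 351.] 200 [ 0.5267 -0.2341] 0.86
ring_cone 0.59 [155. 255.] 351 [0.7705 0.0083] 0.66
organiser 0.82 [246. 183.] 5253
[(np.float64(0.03487276154571162), array([ 0.52058591,  0.19725372, -0.1934151 ])), (np.float64(0.03374811463046756), array([ 0.51968344,  0.19518458, -0.19753757])), (np.float64(0.03594279262325928), array([ 0.52046739,  0.1965828 , -0.19126961]))]
tray 0.69 [242. 359.] 10614
[0.50173085 0.12263449 0.109     ] -75.91302908978706
```

View pics/wrist0.png

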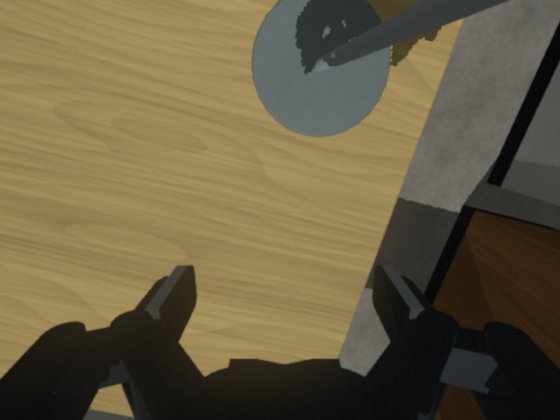

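```bash
python3 - <<'E'
from h import *
goto(.47,.118,.27,78.8)
E
```

```text
shift [ 484.6 -675.1  -50.4] turn [ 0.  -0.  25.3] j7 -0.08 t 0.5
```

drive_tool:
  steps:
    - [[41, -26.5, -5, 0, 0, 0], [41, -26.5, -5, 0, 0, 0], [41, -26.5, -5, 0, 0, 0], [41, -26.5, -5, 0, 0, 0], [41, -26.5, -5, 0, 0, 0], [41, -26.5, -5, 0, 0, 0], [41, -26.5, -5, 0, 0, 0], [41, -26.5, -5, 0, 0, 0], [41, -26.5, -5, 0, 0, 0], [41, -26.5, -5, 0, 0, 0], [8, -45, 0, 0, 0, 0], [8, -45, 0, 0, 0, 0], [8, -45, 0, 0, 0, 0], [8, -45, 0, 0, 0, 0], [8, -45, 0, 0, 0, 0], [8, -45, 0, 0, 0, 0], [8, -45, 0, 0, 0, 0], [8, -45, 0, 0, 0, 0], [8, -45, 0, 0, 0, 0]]
  jaw: 0.5

```text
time_s: 2.88
ee_pos: [0.4686, 0.1138, 0.27]
tcp_rot: [3.118, 0.385, 0.002]
ft_force: [0.5, -0.1, -0.3]
gripper_width: 0.501
```

drive_tool:
  steps:
    - [[0, 0, 0, 0, 0, 8.5], [0, 0, 0, 0, 0, 8.5], [0, 0, 0, 0, 0, 8.3], [0, 0, 0, 0, 0, 0], [0, 0, 0, 0, 0, 0]]

```text
time_s: 3.5
ee_pos: [0.4688, 0.1124, 0.2697]
tcp_rot: [3.127, -0.304, 0.0]
ft_force: [-0.4, -0.0, 0.9]
gripper_width: 0.502
```

```bash
python3 - <<'E'
from h import *
C,im=shot('wrist','w1'); s=manip.sense(); print(s['ee_pos'],yaw(),s['gripper_width'],s['time_s'],s['ft_force'])
for l in('lid_grip','organiser'):
    for o in spotter.outline_of('wrist',l)[:2]: print(l,o['score'],o['at'],o['pixels'].sum(), ray(C,o['at'][::-1],.1))
goto(.5,.12,.16,78.8)
E
```

```text
[0.46877875 0.11239259 0.26967445] -101.12920707691357 0.4961729418250448 3.55 [ 0.13624527  0.04341588 -0.06251162]
lid_grip 0.97 [153.1, 196.1] 20978 [0.52537789 0.19604019 0.1       ]
organiser 0.94 [153.3, 196.4] 25789 [0.52511518 0.19578614 0.1       ]
shift [ 29.2 -13.5 109.6] turn [ 0. -0.  0.] j7 -2.16 t 3.6
```

View pics/w1.png

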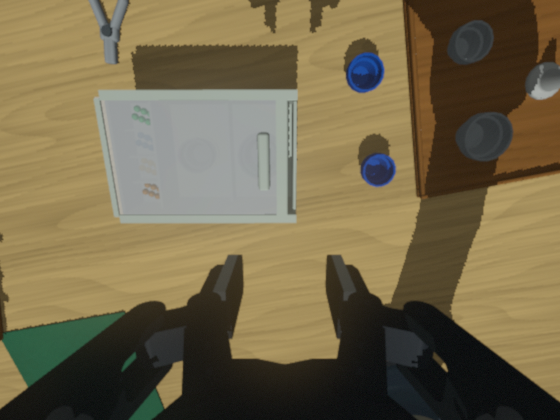

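```bash
python3 - <<'E'
from h import *
C=cal('wrist')
for uv,z in(((264,162),.109),((297,90),.091),((297,222),.091),((100,92),.091),((118,222),.091),((263,152),.047),((195,153),.047)): print(uv,ray(C,uv,z)[:2].round(4))
b=ray(C,(264,162),.109)
goto(b[0],b[1],.16,78.8)
E
```

```text
(264, 162) [0.5035 0.1266]
(297, 90) [0.5667 0.0794]
(297, 222) [0.426  0.1053]
(100, 92) [0.6039 0.2783]
(118, 222) [0.4663 0.3097]
(263, 152) [0.5083 0.1308]
(195, 153) [0.5233 0.2132]
shift [ 31.3 -20.6 109.6] turn [ 0. -0.  0.] j7 -2.16 t 3.6
```

drive_tool:
  steps:
    - [[16, -10.5, 30, 0, 0, 0], [15, -10, 35, 0, 0, 0], [0, 0, 35, 0, 0, 0], [0, 0, 35, 0, 0, 0], [0, 0, 5, 0, 0, 0], [0, 0, 0, 0, 0, 0]]

```text
time_s: 4.4
ee_pos: [0.5037, 0.1267, 0.1303]
tcp_rot: [-3.126, 0.307, -0.001]
ft_force: [-0.3, -0.8, 0.7]
gripper_width: 0.503
```

```bash
python3 - <<'E'
from h import *
C,im=shot('wrist','w2'); s=manip.sense(); print(s['ee_pos'],yaw(),s['gripper_width'],s['time_s'],s['ft_force'])
M=R.from_rotvec(s['tcp_rot']).as_matrix()
for d in (0,.006,.025): print(d,proj(C,s['ee_pos']+M@[0,0,d]))
E
```

```text
[0.50415736 0.12687319 0.13089162] -101.20874104441944 0.49799914921261246 4.45 [ 0.37138855 -0.6608688  -0.09886936]
0 [[283.40238935 256.49545459]]
0.006 [[283.41655371 251.97890096]]
0.025 [[283.45585433 239.44721666]]
```

View pics/w2.png

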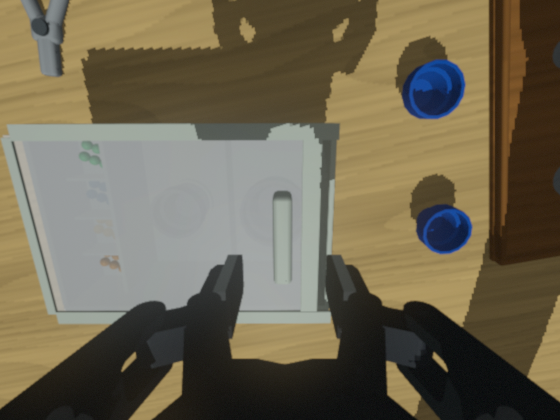

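drive_tool:
  steps:
    - [[0, 0, 6, 0, 0, 0], [0, 0, 0, 0, 0, 0], [0, 0, 0, 0, 0, 0], [0, 0, 0, 0, 0, 0], [0, 0, 0, 0, 0, 0], [0, 0, 0, 0, 0, 0], [0, 0, 0, 0, 0, 0], [0, 0, 0, 0, 0, 0]]
  jaw: 1.0
  grip_force: 30

```text
time_s: 5.45
ee_pos: [0.5031, 0.1265, 0.1236]
tcp_rot: [3.126, -0.307, -0.0]
ft_force: [-0.6, 0.6, -0.6]
gripper_width: 0.002
```

```bash
python3 - <<'E'
from h import *
C,im=shot('wrist','w3'); s=manip.sense(); print(s['ee_pos'],s['gripper_width'],s['ft_force'])
cv2.imwrite('pics/w3.png',im[100:340,150:430,::-1].repeat(2,0).repeat(2,1))
E
```

```text
[0.50316787 0.12650906 0.12358132] -0.00035480922974366716 [-0.16886919 -0.43264184  0.42239345]
```

View pics/w3.png

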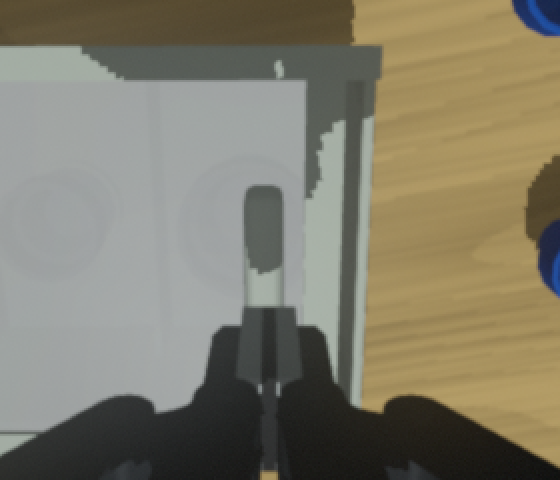

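drive_tool:
  steps:
    - [[0, 0, 0, 0, 0, 0], [0, 0, 0, 0, 0, 0], [0, 0, 0, 0, 0, 0], [0, 0, 3, 0, 0, 0], [0, 0, 3, 0, 0, 0], [0, 0, 0, 0, 0, 0]]
  jaw: 0.6

```text
time_s: 6.25
ee_pos: [0.5029, 0.1264, 0.1172]
tcp_rot: [3.126, -0.307, -0.001]
ft_force: [-0.5, -1.1, -0.2]
gripper_width: 0.402
```

drive_tool:
  steps:
    - [[0, 0, 0, 0, 0, 0], [0, 0, 0, 0, 0, 0], [0, 0, 0, 0, 0, 0], [0, 0, 0, 0, 0, 0], [0, 0, 0, 0, 0, 0]]
  jaw: 1.0

```text
time_s: 6.88
ee_pos: [0.5032, 0.1265, 0.1176]
tcp_rot: [3.127, -0.307, 0.0]
ft_force: [0.2, 0.2, 0.1]
gripper_width: 0.004
```

drive_tool:
  steps:
    - [[0, 0, 0, 0, 0, 0], [0, 0, 0, 0, 0, 0], [0, 0, 0, 0, 0, 0], [0, 0, 3, 0, 0, 0], [0, 0, 3, 0, 0, 0], [0, 0, 0, 0, 0, 0]]
  jaw: 0.6

```text
time_s: 7.62
ee_pos: [0.5029, 0.1264, 0.1112]
tcp_rot: [3.126, -0.307, -0.001]
ft_force: [0.1, 0.1, -0.1]
gripper_width: 0.401
```

drive_tool:
  steps:
    - [[0, 0, 0, 0, 0, 0], [0, 0, 0, 0, 0, 0], [0, 0, 0, 0, 0, 0], [0, 0, 0, 0, 0, 0], [0, 0, 0, 0, 0, 0]]
  jaw: 1.0

```text
time_s: 8.25
ee_pos: [0.5032, 0.1265, 0.1116]
tcp_rot: [3.126, -0.307, 0.0]
ft_force: [-0.3, 0.2, -0.9]
gripper_width: 0.004
```

```bash
python3 - <<'E'
from h import *
C,im=shot('side'); s=manip.sense(); print(s['ee_pos'],s['gripper_width'],s['ft_force'],s['time_s'])
p=proj(C,s['ee_pos'])[0];print(p)
u,v=int(p[0]),int(p[1]);cv2.imwrite('pics/s1.png',cv2.resize(im[v-80:v+60,u-90:u+90,::-1],None,fx=4,fy=4))
E
```

```text
[0.50314964 0.12650486 0.11159797] -0.004377676409243021 [-0.14378119 -0.1961647  -0.36466253] 8.3
[212.70224009 174.8922871 ]
```

View pics/s1.png

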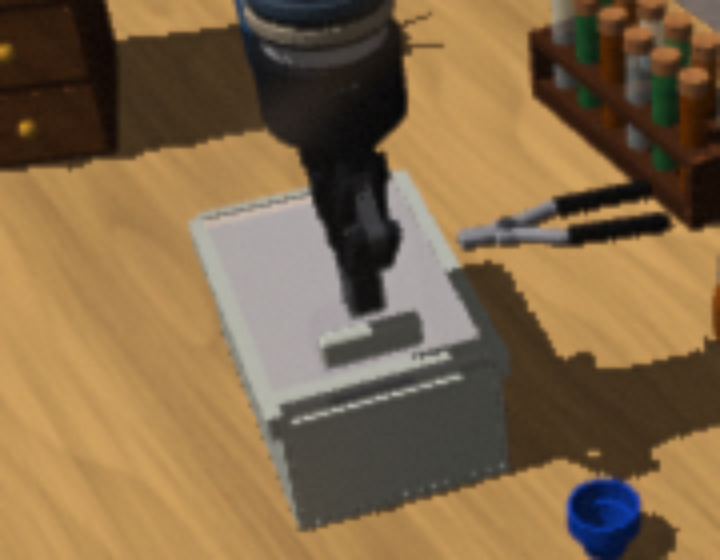

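drive_tool:
  steps:
    - [[0, 0, 0, 0, 0, 0], [0, 0, 0, 0, 0, 0], [0, 0, 0, 0, 0, 0], [0, 0, 4, 0, 0, 0], [0, 0, 4, 0, 0, 0], [0, 0, 4, 0, 0, 0], [0, 0, 0, 0, 0, 0]]
  jaw: 0.6

```text
time_s: 9.18
ee_pos: [0.5028, 0.1264, 0.0991]
tcp_rot: [3.126, -0.307, -0.001]
ft_force: [0.3, 1.0, 0.1]
gripper_width: 0.402
```

drive_tool:
  steps:
    - [[0, 0, 0, 0, 0, 0], [0, 0, 0, 0, 0, 0], [0, 0, 0, 0, 0, 0], [0, 0, 0, 0, 0, 0], [0, 0, 0, 0, 0, 0]]
  jaw: 1.0

```text
time_s: 9.8
ee_pos: [0.5032, 0.1265, 0.0996]
tcp_rot: [3.127, -0.307, 0.0]
ft_force: [-0.3, -0.6, -1.2]
gripper_width: 0.004
```

```bash
python3 - <<'E'
from h import *
C,im=shot('side'); s=manip.sense(); print(s['ee_pos'],s['gripper_width'],s['time_s'])
p=proj(C,s['ee_pos'])[0];print('side',p)
u,v=int(p[0]),int(p[1]);a=cv2.resize(im[v-60:v+40,u-65:u+65,::-1],(520,400),interpolation=0)
C,im=shot('wrist'); p=proj(C,s['ee_pos']);print('wr',p); M=R.from_rotvec(s['tcp_rot']).as_matrix()
for d in(-.03,-.02,-.01,0): print(d,proj(C,s['ee_pos']+M@[.011,0,d]),proj(C,s['ee_pos']+M@[0,0,d]))
b=cv2.resize(im[160:360,214:354,::-1],(280,400),interpolation=0)
cv2.imwrite('pics/w4.png',np.hstack([a,b]))
E
```

```text
[0.50319687 0.12650314 0.09964964] -0.0015731892330726083 9.85
side [213.33294192 178.92227604]
wr [[283.80460309 256.69805058]]
-0.03 [[283.7656444  263.23654307]] [[283.76515414 284.63902671]]
-0.02 [[283.78075464 253.89946885]] [[283.77997262 274.14336712]]
-0.01 [[283.79402469 245.69950913]] [[283.79302269 264.90023714]]
0 [[283.8057714  238.44086176]] [[283.80460309 256.69805058]]
```

View pics/w4.png

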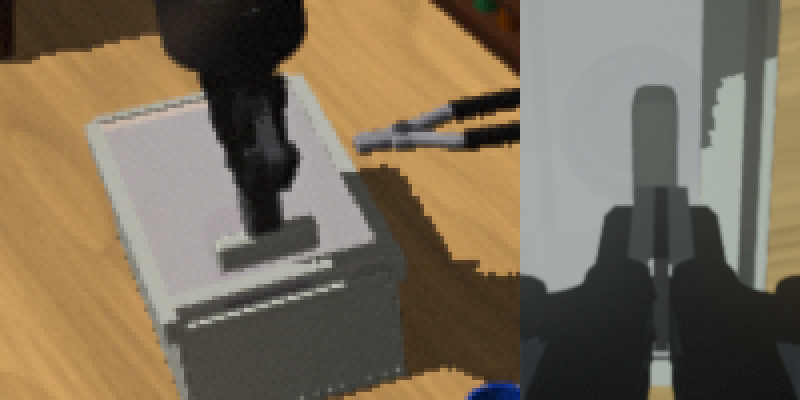

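drive_tool:
  steps:
    - [[0, 0, 0, 0, 0, 0], [0, 0, 0, 0, 0, 0], [0, 0, 0, 0, 0, 0], [0, 0, 4, 0, 0, 0], [0, 0, 4, 0, 0, 0], [0, 0, 4, 0, 0, 0], [0, 0, 0, 0, 0, 0]]
  jaw: 0.6

```text
time_s: 10.78
ee_pos: [0.5029, 0.1264, 0.0871]
tcp_rot: [3.126, -0.307, -0.001]
ft_force: [-0.0, -0.2, -0.0]
gripper_width: 0.401
```

drive_tool:
  steps:
    - [[0, 0, 0, 0, 0, 0], [0, 0, 0, 0, 0, 0], [0, 0, 0, 0, 0, 0], [0, 0, 0, 0, 0, 0], [0, 0, 0, 0, 0, 0]]
  jaw: 1.0

```text
time_s: 11.4
ee_pos: [0.5033, 0.1267, 0.0878]
tcp_rot: [-3.126, 0.307, -0.001]
ft_force: [-0.3, 0.9, -0.1]
gripper_width: 0.126
```

drive_tool:
  steps:
    - [[0, -10, 0, 0, 0, 0], [0, -16, 0, 0, 0, 0], [0, -20, 0, 0, 0, 0], [0, -20, 0, 0, 0, 0], [0, -20, 0, 0, 0, 0], [0, -20, 0, 0, 0, 0], [0, -20, 0, 0, 0, 0], [0, -18, 0, 0, 0, 0], [0, -12, 0, 0, 0, 0], [0, -6, 0, 0, 0, 0], [0, -3, 0, 0, 0, 0], [0, 0, 0, 0, 0, 0], [0, 0, 0, 0, 0, 0]]

```text
time_s: 13.02
ee_pos: [0.5335, 0.2818, 0.0876]
tcp_rot: [3.112, -0.31, -0.008]
ft_force: [-8.8, -15.2, 17.9]
gripper_width: 0.134
```

```bash
python3 - <<'E'
from h import *
s=manip.sense(); print(s['ee_pos'],s['ft_force'],s['joint_pos'])
C,im=shot('top'); a=cv2.resize(im[190:300,50:250,::-1],(800,440),interpolation=2)
cv2.imwrite('pics/t2.png',a)
E
```

```text
[0.5334574  0.28177357 0.08757733] [ -8.78522235 -15.19223303  17.88259861] [-0.24250328  0.53890132 -0.43108025  1.80537661  0.29305519  0.873153
 -2.58197101]
```

View pics/t2.png

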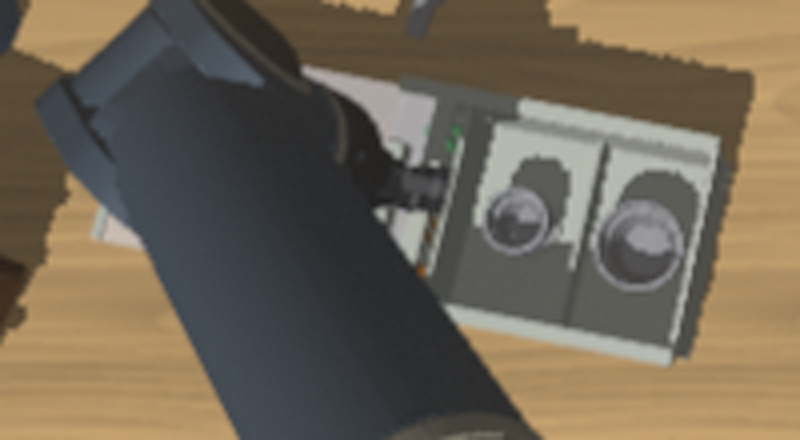

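drive_tool:
  steps:
    - [[0, 8, 0, 0, 0, 0], [0, 0, 0, 0, 0, 0], [0, 0, 0, 0, 0, 0], [0, 0, -20, 0, 0, 0], [0, 0, -40, 0, 0, 0], [0, 0, -40, 0, 0, -10], [0, 0, 0, 0, 0, -10], [0, 0, 0, 0, 0, 0]]
  jaw: 0.6

```text
time_s: 14.08
ee_pos: [0.5341, 0.281, 0.1892]
tcp_rot: [-3.131, -0.238, -0.003]
ft_force: [-0.5, -0.1, -0.1]
gripper_width: 0.403
```

```bash
python3 - <<'E'
from h import *
s=manip.sense(); print(s['ee_pos'],s['ft_force'],s['joint_pos'],yaw())
E
```

```text
[0.5340989  0.28103721 0.18920191] [-0.50344738 -0.07101655 -0.10922539] [-0.14049244  0.43626567 -0.55437823  1.72234152  0.2587958   1.05411592
 -2.20074282] -81.32448011335654
```

drive_tool:
  steps:
    - [[0, 0, 0, 0, 0, -10], [0, 0, 0, 0, 0, -10], [0, 0, 0, 0, 0, -10], [0, 0, 0, 0, 0, -10], [0, 0, 0, 0, 0, -10], [0, 0, 0, 0, 0, -10], [0, 0, 0, 0, 0, -10], [0, 0, 0, 0, 0, -10], [0, 0, 0, 0, 0, -10], [0, 0, 0, 0, 0, -10], [0, 0, 0, 0, 0, -10], [0, 0, 0, 0, 0, -10], [0, 0, 0, 0, 0, -10], [0, 0, 0, 0, 0, -10], [0, 0, 0, 0, 0, -10], [0, 0, 0, 0, 0, -10], [0, 0, 0, 0, 0, 0]]

```text
time_s: 16.2
ee_pos: [0.5336, 0.2804, 0.187]
tcp_rot: [-0.314, -3.124, 0.0]
ft_force: [-0.2, 0.6, -0.1]
gripper_width: 0.398
```

```bash
python3 - <<'E'
from h import *
C,im=shot('wrist','w5'); s=manip.sense(); print(s['ee_pos'],s['joint_pos'][6],yaw(),s['time_s'])
for o in spotter.outline_of('wrist','organiser')[:1]: np.save('org.npy',o['pixels'])
E
```

```text
[0.53362103 0.2803983  0.18721709] 0.25314610273173244 78.50875669124683 16.25
```

View pics/w5.png

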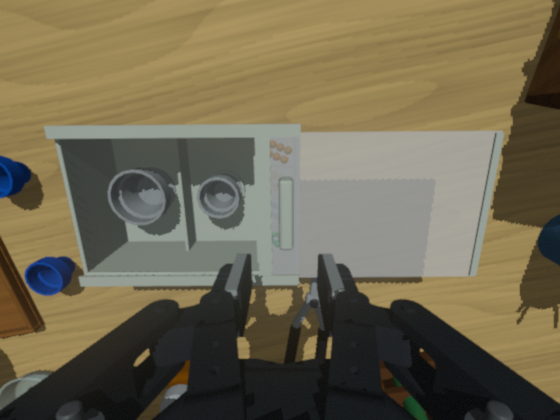

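```bash
python3 - <<'E'
from h import *
C=cal('wrist'); s=manip.sense();M=R.from_rotvec(s['tcp_rot']).as_matrix()
b=ray(C,(286,214),.109);print(b,(b-[.5035,.1266,.109])@[.187,.982,0])
print('tcp proj',proj(C,s['ee_pos']))
for uv in((139,196),(220,196)):
    print(ray(C,uv,.047))
for o in spotter.outline_of('wrist','big_0')[:3]+spotter.outline_of('wrist','small_0')[:3]:
    print(o['score'],np.round(o['at']),o['pixels'].sum())
    if o['pixels'].sum()<8000:
        for k,z in(('big',.005),('small',.011)): print(k,fit_cup(C,o['pixels'],z,k))
goto(.52,.25,.187,78.8)
E
```

```text
[0.53148336 0.28228507 0.109     ] 0.15811562858900124
tcp proj [[284.27694828 259.97389337]]
[0.50284962 0.13774951 0.047     ]
[0.51896302 0.21752364 0.047     ]
0.95 [173.  12.] 969
big (array([ 0.4537771 , -0.01540911]), np.float64(0.8339350180505415))
small (array([ 0.4553226 , -0.00262887]), np.float64(0.9598393574297188))
0.85 [194. 223.] 1713
big (array([0.52469587, 0.22157643]), np.float64(0.6229090909090909))
small (array([0.51820256, 0.21706741]), np.float64(0.9010863350485993))
0.74 [275.  52.] 1521
big (array([0.57779341, 0.00736007]), np.float64(0.5331230283911672))
small (array([0.57109141, 0.00299954]), np.float64(0.8731343283582089))
shift [  7.4 -32.6   0.6] turn [-0.   0.  -0.2] j7 0.26 t 16.4
```

drive_tool:
  steps:
    - [[2, 1, 40, 0, 0, 0], [0, 0, 40, 0, 0, 0], [0, 0, 18, 0, 0, 0], [0, 0, 0, 0, 0, 0]]

```text
time_s: 16.9
ee_pos: [0.5316, 0.2817, 0.089]
tcp_rot: [-0.308, -3.125, 0.002]
ft_force: [1.2, 0.6, 0.3]
gripper_width: 0.402
```

drive_tool:
  steps:
    - [[0, 0, 0, 0, 0, 0], [0, 0, 0, 0, 0, 0], [0, 0, 0, 0, 0, 0], [0, 0, 0, 0, 0, 0], [0, 0, 0, 0, 0, 0]]
  jaw: 1.0

```text
time_s: 17.52
ee_pos: [0.5325, 0.282, 0.0913]
tcp_rot: [0.308, 3.124, 0.0]
ft_force: [-1.8, -2.9, 6.7]
gripper_width: 0.128
```

drive_tool:
  steps:
    - [[0, 3, 0, 0, 0, 0], [0, 3, 0, 0, 0, 0], [0, 2, 0, 0, 0, 0], [0, 0, 0, 0, 0, 0]]

```text
time_s: 18.02
ee_pos: [0.5326, 0.282, 0.091]
tcp_rot: [-0.312, -3.125, 0.029]
ft_force: [-8.2, -19.7, 21.9]
gripper_width: 0.126
```

```bash
python3 - <<'E'
from h import *
# lid state now seen in w5 geometry: recompute with pose then ~ (0.5336,0.2804,0.187); use saved calibration by moving? approximate via current
s=manip.sense(); print(s['ee_pos'],s['ft_force'],s['joint_pos'])
C,im=shot('wrist','w6')
for l in('lid',):
    for o in spotter.outline_of('wrist',l)[:2]: print(o['score'],np.round(o['at']),o['pixels'].sum())
E
```

```text
[0.53256246 0.28202375 0.09103683] [ -8.21051799 -19.72794718  21.94614755] [ 0.16552165  0.77196914 -1.09297052  1.78218151  0.77854918  1.10622795
  0.16421595]
0.84 [231. 423.] 56582
```

View pics/w6.png

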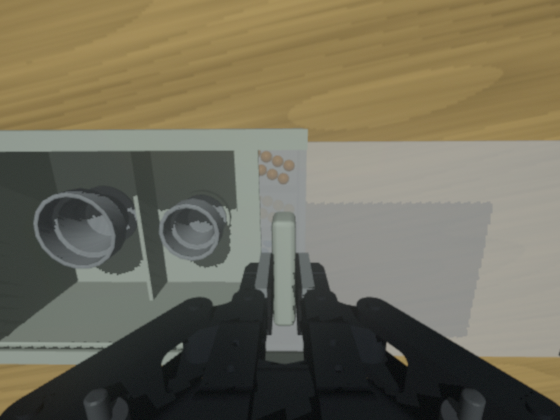

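drive_tool:
  steps:
    - [[0, -8, 0, 0, 0, 0], [0, 0, 0, 0, 0, 0], [0, 0, 0, 0, 0, 0], [0, 0, -30, 0, 0, 0], [0, 0, -45, 0, 0, 0], [0, 0, -30, 0, 0, 0], [0, 0, 0, 0, 0, 0]]
  jaw: 0.5

```text
time_s: 19.0
ee_pos: [0.5327, 0.284, 0.1972]
tcp_rot: [0.306, 3.123, 0.006]
ft_force: [0.2, 0.1, -0.4]
gripper_width: 0.501
```

```bash
python3 - <<'E'
from h import *
print(manip.sense()['ee_pos'],manip.sense()['gripper_width'])
goto(.478,-.141,.16,-10.8)
C,im=shot('top')
for lab,k in(('big_1','big'),('small_1','small')):
    for o in spotter.outline_of('top',lab):
        if 20<o['pixels'].sum()<1000: p,q=fit_cup(C,o['pixels'],.006,k); print(lab,round(o['score'],2),p.round(4),round(q,2))
E
```

```text
[0.53270391 0.28396716 0.19717217] 0.5008565690422857
shift [ -28.6 -427.7   35.5] turn [ 0.3 -0.  89.6] j7 0.26 t 19.0
big_1 0.78 [ 0.4756 -0.3578] 0.85
big_1 0.66 [ 0.478  -0.1411] 0.83
big_1 0.47 [0.5317 0.1267] 0.19
small_1 0.63 [ 0.5865 -0.1297] 0.95
small_1 0.58 [ 0.578 -0.007] 0.85
small_1 0.54 [ 0.4678 -0.0148] 0.41
small_1 0.51 [ 0.5847 -0.3541] 0.88
```

drive_tool:
  steps:
    - [[-2.9, -42.8, 0, 0, 0, 0], [-2.9, -42.8, 0, 0, 0, 0], [-2.9, -42.8, 0, 0, 0, 0], [-2.9, -42.8, 0, 0, 0, 0], [-2.9, -42.8, 0, 0, 0, 0], [-2.9, -42.8, 0, 0, 0, 0], [-2.9, -42.8, 0, 0, 0, 0], [-2.9, -42.8, 0, 0, 0, 0], [-2.9, -42.8, 0, 0, 0, 0], [-2.9, -42.8, 0, 0, 0, 0], [0, 0, 12, 0, 0, 10], [0, 0, 12, 0, 0, 10], [0, 0, 12, 0, 0, 10], [0, 0, 0, 0, 0, 10], [0, 0, 0, 0, 0, 10], [0, 0, 0, 0, 0, 10], [0, 0, 0, 0, 0, 10], [0, 0, 0, 0, 0, 10], [0, 0, 0, 0, 0, 9.6], [0, 0, 0, 0, 0, 0]]
  jaw: 0.15

```text
time_s: 21.65
ee_pos: [0.4764, -0.1434, 0.1577]
tcp_rot: [-2.418, -2.004, 0.002]
ft_force: [-0.1, -0.4, 0.1]
gripper_width: 0.851
```

```bash
cat >> h.py <<'E'
def look(fn,pairs,zoff=.006):
    """wrist look: fit every cup seen, in world and as tool x,y offset (mm) from TCP"""
    C,im=shot('wrist',fn); s=manip.sense(); M=R.from_rotvec(s['tcp_rot']).as_matrix()
    print('ee',s['ee_pos'].round(4),'yaw',yaw().round(1),'w',round(s['gripper_width'],3),'F',s['ft_force'].round(1),'j7',s['joint_pos'][6].round(2),'t',round(s['time_s'],1))
    for lab,k,z0 in pairs:
        for o in spotter.outline_of('wrist',lab)[:4]:
            if not 150<o['pixels'].sum()<40000: continue
            p,q=fit_cup(C,o['pixels'],z0,k); d=M.T@(np.r_[p,s['ee_pos'][2]]-s['ee_pos'])*1000
            print(lab,z0,round(o['score'],2),np.round(o['at']),p.round(4),'iou',round(q,2),'tool',d[:2].round(1))
E
python3 - <<'E'
from h import *
look('w7',[('big_1','big',.006)]); goto(.478,-.141,.16,-10.8)
E
```

```text
ee [ 0.4766 -0.1434  0.1578] yaw -10.6 w 0.85 F [ 0.3 -0.6  0.6] j7 -0.33 t 21.7
big_1 0.006 0.74 [355. 310.] [ 0.4701 -0.3485] iou 0.1 tool [-202.8   31.5]
big_1 0.006 0.69 [220. 323.] [ 0.5092 -0.1673] iou 0.97 tool [-17.4  36.4]
shift [ 2.6  0.8 -2.1] turn [-0.1 -0.   0.1] j7 -0.33 t 21.8
```

View pics/w7.png

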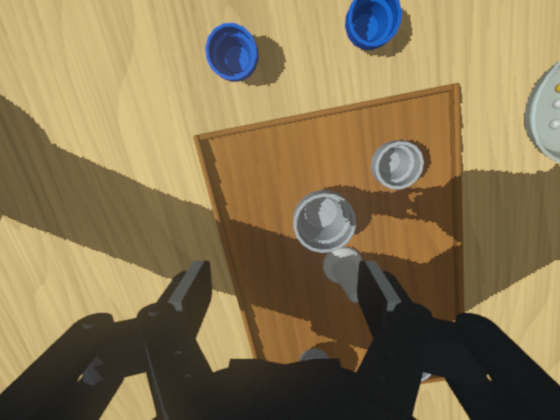

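drive_tool:
  steps:
    - [[-9, 18, 10, 0, 0, 0], [-8.4, 18.4, 20, 0, 0, 0], [0, 0, 40, 0, 0, 0], [0, 0, 10, 0, 0, 0], [0, 0, 0, 0, 0, 0]]

```text
time_s: 22.38
ee_pos: [0.5093, -0.1671, 0.0784]
tcp_rot: [-2.419, -2.003, 0.0]
ft_force: [-0.2, -0.0, 0.0]
gripper_width: 0.847
```

```bash
python3 - <<'E'
from h import *
look('w8',[('big_1','big',.006)]); goto(.51,-.167,.013,-10.8)
E
```

```text
ee [ 0.5101 -0.1673  0.0793] yaw -10.8 w 0.849 F [-0.2 -0.8  0.4] j7 -0.42 t 22.4
big_1 0.006 0.93 [235. 286.] [ 0.5085 -0.1675] iou 0.97 tool [-0.5 -1.5]
shift [ 0.3 -0.7 66.8] turn [0.1 0.  0. ] j7 -0.42 t 22.5
```

View pics/w8.png

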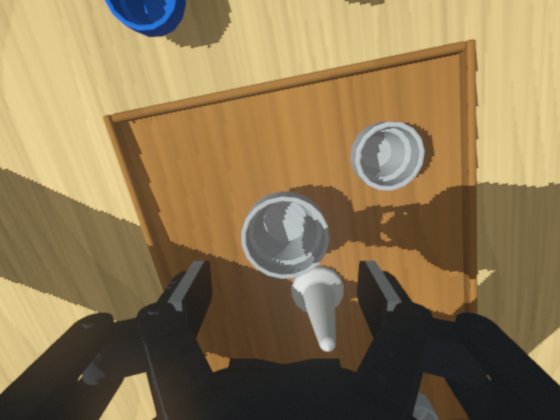

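drive_tool:
  steps:
    - [[0, -1, 20, 0, 0, 0], [0, 0, 20, 0, 0, 0], [0, 0, 16, 0, 0, 0], [0, 0, 10, 0, 0, 0], [0, 0, 0, 0, 0, 0]]

```text
time_s: 23.1
ee_pos: [0.5082, -0.167, 0.0117]
tcp_rot: [-2.419, -2.002, 0.001]
ft_force: [-0.2, 0.2, -0.2]
gripper_width: 0.849
```

drive_tool:
  steps:
    - [[0, 0, 0, 0, 0, 0], [0, 0, 0, 0, 0, 0], [0, 0, 0, 0, 0, 0], [0, 0, 0, 0, 0, 0], [0, 0, 0, 0, 0, 0]]
  jaw: 1.0
  grip_force: 30

```text
time_s: 23.72
ee_pos: [0.5092, -0.1673, 0.0132]
tcp_rot: [2.42, 2.002, 0.001]
ft_force: [-0.6, 0.2, 5.8]
gripper_width: 0.667
```

drive_tool:
  steps:
    - [[0, 0, -10, 0, 0, 0], [0, 0, -20, 0, 0, 0], [0, 0, -40, 0, 0, 0], [0, 0, -40, 0, 0, 0], [0, 0, -40, 0, 0, 0], [0, 0, 0, 0, 0, 0]]

```text
time_s: 24.48
ee_pos: [0.5109, -0.1675, 0.1668]
tcp_rot: [2.416, 1.998, 0.006]
ft_force: [-0.6, -0.8, -1.0]
gripper_width: 0.667
```

```bash
python3 - <<'E'
from h import *
ez=manip.sense()['ee_pos'][2]
look('w9',[('big_1','big',ez-.007)]); goto(.503-.0206,.1377-.108,.163,-10.8)
E
```

```text
ee [ 0.5093 -0.1676  0.1647] yaw -10.8 w 0.669 F [-0.1 -0.7 -1. ] j7 -0.32 t 24.5
big_1 0.15975439833299676 0.97 [288. 283.] [ 0.5097 -0.168 ] iou 0.97 tool [-0.3  0.4]
big_1 0.15975439833299676 0.78 [354. 283.] [ 0.4936 -0.2454] iou 0.11 tool [-79.3  -0.8]
shift [188.9 -62.5  -0. ] turn [ 0.   0.1 -0. ] j7 -0.32 t 24.6
```

drive_tool:
  steps:
    - [[30, -10, 0, 0, 0, 0], [40, -13, 0, 0, 0, 0], [40, -13, 0, 0, 0, 0], [40, -13, 0, 0, 0, 0], [39, -13, 0, 0, 0, 0], [0, 0, 0, 0, 0, 0], [0, 0, 0, 0, 0, 0]]

```text
time_s: 25.45
ee_pos: [0.4826, 0.0292, 0.1618]
tcp_rot: [-2.421, -2.002, 0.003]
ft_force: [0.0, -1.0, -0.8]
gripper_width: 0.671
```

```bash
python3 - <<'E'
from h import *
ez=manip.sense()['ee_pos'][2]
look('w10',[('big_1','big',.005),('small_1','small',.011),('big_1','big',ez-.006)])
E
```

```text
ee [0.4828 0.0286 0.1618] yaw -10.9 w 0.672 F [-0.5  0.  -0.4] j7 -0.69 t 25.5
big_1 0.005 0.95 [ 74. 288.] [0.5043 0.1347] iou 0.96 tool [108.2   1. ]
big_1 0.005 0.7 [312. 422.] [ 0.6078 -0.0787] iou 0.34 tool [-81.7 143.1]
big_1 0.005 0.63 [284. 286.] [ 0.471  -0.0222] iou 0.24 tool [-52.1  -1.9]
big_1 0.005 0.57 [158. 550.] [0.7514 0.0199] iou 0.9 tool [ 42.3 265.4]
small_1 0.011 0.9 [217. 382.] [ 0.5718 -0.0034] iou 0.88 tool [-14.6  93.5]
small_1 0.011 0.73 [  2. 284.] [0.5186 0.2076] iou 0.94 tool [182.6   1.3]
small_1 0.011 0.53 [312. 418.] [ 0.5624 -0.1241] iou 0.0 tool [-134.9  107. ]
small_1 0.011 0.51 [220. 262.] [ 0.4592 -0.0054] iou 0.11 tool [-37.9 -16.8]
big_1 0.15575861386865278 0.95 [ 74. 288.] [0.5028 0.1344] iou 0.27 tool [107.6  -0.4]
big_1 0.15575861386865278 0.7 [312. 422.] [0.5299 0.0177] iou 0.23 tool [-1.9 48.3]
big_1 0.15575861386865278 0.63 [284. 286.] [0.4818 0.0291] iou 0.94 tool [ 0.3 -1.1]
big_1 0.15575861386865278 0.57 [158. 550.] [0.6384 0.0582] iou 0.79 tool [ 58.5 147.1]
```

View pics/w10.png

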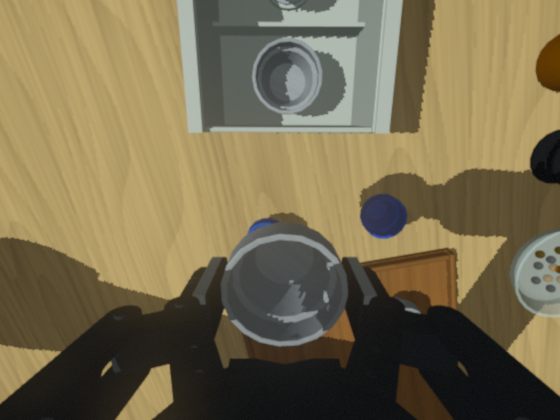

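drive_tool:
  steps:
    - [[36, 0.3, 0, 0, 0, 0], [36, 0.3, 0, 0, 0, 0], [36, 0.4, 20, 0, 0, 0], [0, 0, 35, 0, 0, 0], [0, 0, 15, 0, 0, 0], [0, 0, 0, 0, 0, 0], [0, 0, 0, 0, 0, 0]]

```text
time_s: 26.52
ee_pos: [0.5054, 0.1356, 0.0936]
tcp_rot: [2.422, 2.0, 0.003]
ft_force: [1.6, 0.6, -0.3]
gripper_width: 0.672
```

```bash
python3 - <<'E'
from h import *
goto(.5043,.1347,.034,-10.8)
look('w11',[('big_1','big',manip.sense()['ee_pos'][2]-.0072)])
E
```

```text
shift [-1.1 -1.  59.6] turn [ 0.1 -0.  -0.1] j7 -1.01 t 26.5
ee [0.5054 0.1357 0.0937] yaw -10.9 w 0.674 F [ 0.1  1.  -0.4] j7 -1.01 t 26.6
big_1 0.08639150550944218 0.97 [210. 286.] [0.5058 0.1531] iou 0.18 tool [17.2 -2.9]
big_1 0.08639150550944218 0.8 [283. 284.] [0.5042 0.1353] iou 0.97 tool [-0.6 -1.1]
```

drive_tool:
  steps:
    - [[-0.5, 0, 15, 0, 0, 0], [0, 0, 15, 0, 0, 0], [0, 0, 12, 0, 0, 0], [0, 0, 8, 0, 0, 0], [0, 0, 6, 0, 0, 0], [0, 0, 0, 0, 0, 0], [0, 0, 0, 0, 0, 0]]

```text
time_s: 27.5
ee_pos: [0.5046, 0.1355, 0.0369]
tcp_rot: [2.421, 2.002, 0.001]
ft_force: [-0.4, 0.1, -1.5]
gripper_width: 0.669
```

drive_tool:
  steps:
    - [[0, 0, 2, 0, 0, 0], [0, 0, 2, 0, 0, 0], [0, 0, 0, 0, 0, 0], [0, 0, 0, 0, 0, 0]]

```text
time_s: 28.0
ee_pos: [0.5044, 0.1354, 0.0326]
tcp_rot: [2.421, 2.002, 0.0]
ft_force: [0.3, 0.5, -1.7]
gripper_width: 0.672
```

drive_tool:
  steps:
    - [[0, 0, 1, 0, 0, 0], [0, 0, 1, 0, 0, 0], [0, 0, 0, 0, 0, 0], [0, 0, 0, 0, 0, 0]]

```text
time_s: 28.5
ee_pos: [0.5045, 0.1354, 0.0307]
tcp_rot: [2.421, 2.002, 0.0]
ft_force: [0.8, 1.3, 0.9]
gripper_width: 0.668
```

drive_tool:
  steps:
    - [[0, 0, 1, 0, 0, 0], [0, 0, 0, 0, 0, 0], [0, 0, 0, 0, 0, 0]]

```text
time_s: 28.88
ee_pos: [0.5049, 0.1354, 0.0297]
tcp_rot: [2.421, 2.002, 0.001]
ft_force: [1.7, -0.3, 0.8]
gripper_width: 0.674
```

drive_tool:
  steps:
    - [[0, 0, 0.7, 0, 0, 0], [0, 0, 0, 0, 0, 0], [0, 0, 0, 0, 0, 0]]

```text
time_s: 29.25
ee_pos: [0.5049, 0.1354, 0.029]
tcp_rot: [2.421, 2.002, 0.001]
ft_force: [2.7, 0.0, 1.0]
gripper_width: 0.671
```

drive_tool:
  steps:
    - [[0, 0.7, 0, 0, 0, 0], [0, 0, 0, 0, 0, 0], [0, 0, 0, 0, 0, 0]]

```text
time_s: 29.62
ee_pos: [0.5049, 0.1353, 0.0289]
tcp_rot: [-2.421, -2.002, 0.0]
ft_force: [1.7, -0.1, 0.9]
gripper_width: 0.671
```

drive_tool:
  steps:
    - [[0, 0, 0.7, 0, 0, 0], [0, 0, 0, 0, 0, 0], [0, 0, 0, 0, 0, 0]]

```text
time_s: 30.0
ee_pos: [0.5049, 0.1352, 0.0282]
tcp_rot: [-2.421, -2.002, 0.0]
ft_force: [0.3, 1.0, 1.8]
gripper_width: 0.667
```

drive_tool:
  steps:
    - [[0, 0.5, 0.5, 0, 0, 0], [0, 0, 0, 0, 0, 0], [0, 0, 0, 0, 0, 0]]

```text
time_s: 30.38
ee_pos: [0.505, 0.1352, 0.0278]
tcp_rot: [-2.421, -2.002, 0.001]
ft_force: [-1.4, 0.5, 5.0]
gripper_width: 0.668
```

drive_tool:
  steps:
    - [[0, -0.3, -0.4, 0, 0, 0], [0, 0, 0, 0, 0, 0]]

```text
time_s: 30.62
ee_pos: [0.505, 0.1352, 0.0279]
tcp_rot: [-2.421, -2.002, 0.0]
ft_force: [-0.6, 1.0, 1.6]
gripper_width: 0.675
```

drive_tool:
  steps:
    - [[0, 0, 0, 0, 0, 0], [0, 0, 0, 0, 0, 0], [0, 0, 0, 0, 0, 0]]
  jaw: 0.17

```text
time_s: 31.0
ee_pos: [0.5052, 0.135, 0.028]
tcp_rot: [2.421, 2.002, -0.001]
ft_force: [0.6, 0.8, 0.6]
gripper_width: 0.832
```

drive_tool:
  steps:
    - [[0, 0, -8, 0, 0, 0], [0, 0, -20, 0, 0, 0], [0, 0, -40, 0, 0, 0], [0, 0, -40, 0, 0, 0], [0, 0, -20, 0, 0, 0], [0, 0, 0, 0, 0, 0]]

```text
time_s: 31.75
ee_pos: [0.5061, 0.1353, 0.1576]
tcp_rot: [2.42, 2.0, 0.004]
ft_force: [-0.1, 0.5, -0.6]
gripper_width: 0.835
```

```bash
python3 - <<'E'
from h import *
look('w12',[('big_1','big',.021),('small_1','small',.011)])
C,im=shot('top')
for lab,k in(('big_1','big'),('small_1','small')):
    for o in spotter.outline_of('top',lab):
        if 20<o['pixels'].sum()<1000: p,q=fit_cup(C,o['pixels'],.006,k); print(lab,round(o['score'],2),p.round(4),round(q,2))
goto(.475,-.358,.16,-10.8)
E
```

```text
ee [0.5051 0.1348 0.1561] yaw -10.8 w 0.828 F [-1.2 -1.2  0.2] j7 -0.93 t 31.8
big_1 0.021 0.85 [208. 285.] [0.5043 0.1353] iou 0.95 tool [ 0.3 -0.9]
big_1 0.021 0.63 [258. 540.] [0.7444 0.0344] iou 0.88 tool [-53.6 253.9]
small_1 0.011 0.84 [318. 357.] [ 0.5557 -0.0055] iou 0.18 tool [-128.3   76. ]
small_1 0.011 0.83 [111. 282.] [0.5201 0.2148] iou 0.95 tool [81.4 -0.3]
small_1 0.011 0.76 [328. 267.] [ 0.4588 -0.0022] iou 0.86 tool [-143.3  -19.8]
big_1 0.89 [ 0.4737 -0.3577] 0.91
small_1 0.79 [ 0.4601 -0.0108] 0.88
small_1 0.74 [ 0.5846 -0.3563] 0.93
small_1 0.63 [ 0.5752 -0.0085] 0.91
small_1 0.6 [ 0.5863 -0.1298] 0.84
shift [-489.7   63.4   -4.9] turn [-0.1  0.   0. ] j7 -0.93 t 32.0
```

drive_tool:
  steps:
    - [[-40, 5, 0, 0, 0, 0], [-49, 6.5, 0, 0, 0, 0], [-50, 6.5, 0, 0, 0, 0], [-50, 6.5, 0, 0, 0, 0], [-50, 6.5, 0, 0, 0, 0], [-50, 6.5, 0, 0, 0, 0], [-50, 6.5, 0, 0, 0, 0], [-50, 6.5, 0, 0, 0, 0], [-50, 6.5, 0, 0, 0, 0], [-50, 6.5, 30, 0, 0, 0], [0, 0, 30, 0, 0, 0], [0, 0, 0, 0, 0, 0], [0, 0, 0, 0, 0, 0]]

```text
time_s: 33.67
ee_pos: [0.4768, -0.356, 0.0968]
tcp_rot: [2.419, 2.004, 0.001]
ft_force: [0.6, -0.9, 0.5]
gripper_width: 0.829
```

```bash
python3 - <<'E'
from h import *
look('w13',[('big_1','big',.006)]); goto(.475,-.358,.0125,-10.8)
E
```

```text
ee [ 0.4771 -0.3562  0.0974] yaw -10.7 w 0.833 F [1.  0.6 0.1] j7 -0.06 t 33.7
big_1 0.006 0.72 [231. 278.] [ 0.472  -0.3572] iou 0.97 tool [-1.9 -4.9]
shift [-1.9 -2.  85.1] turn [0.1 0.  0.1] j7 -0.06 t 33.8
```

drive_tool:
  steps:
    - [[-1.9, -4.9, 20, 0, 0, 0], [0, 0, 25, 0, 0, 0], [0, 0, 25, 0, 0, 0], [0, 0, 14, 0, 0, 0], [0, 0, 0, 0, 0, 0]]

```text
time_s: 34.4
ee_pos: [0.4699, -0.3575, 0.011]
tcp_rot: [-2.419, -2.001, 0.001]
ft_force: [0.7, -0.2, 0.4]
gripper_width: 0.828
```

drive_tool:
  steps:
    - [[0, 0, 0, 0, 0, 0], [0, 0, 0, 0, 0, 0], [0, 0, 0, 0, 0, 0], [0, 0, 0, 0, 0, 0]]
  jaw: 1.0

```text
time_s: 34.9
ee_pos: [0.4714, -0.3583, 0.0131]
tcp_rot: [2.42, 2.001, 0.001]
ft_force: [-1.5, 1.3, 5.4]
gripper_width: 0.666
```

drive_tool:
  steps:
    - [[0, 0, -10, 0, 0, 0], [0, 0, -20, 0, 0, 0], [0, 0, -40, 0, 0, 0], [0, 0, -40, 0, 0, 0], [0, 0, -40, 0, 0, 0], [0, 0, 0, 0, 0, 0], [0, 0, 0, 0, 0, 0]]

```text
time_s: 35.78
ee_pos: [0.4699, -0.3579, 0.1621]
tcp_rot: [-2.421, -2.002, 0.001]
ft_force: [-0.7, -0.2, -1.4]
gripper_width: 0.667
```

```bash
python3 - <<'E'
from h import *
look('w14',[('big_1','big',manip.sense()['ee_pos'][2]-.007)]); goto(.5043,.1353,.163,-10.8)
E
```

```text
ee [ 0.4697 -0.3578  0.1614] yaw -10.8 w 0.665 F [-0.4 -0.3 -1.5] j7 0.01 t 35.8
big_1 0.15511231935212993 0.56 [282. 282.] [ 0.4694 -0.3577] iou 0.97 tool [ 0.  -0.3]
shift [490.7 -58.5  -1.5] turn [-0.1 -0.  -0. ] j7 0.01 t 35.9
```

drive_tool:
  steps:
    - [[40, -4.5, 0, 0, 0, 0], [50, -6, 0, 0, 0, 0], [50, -6, 0, 0, 0, 0], [50, -6, 0, 0, 0, 0], [50, -6, 0, 0, 0, 0], [50, -6, 0, 0, 0, 0], [50, -6, 0, 0, 0, 0], [50, -6, 0, 0, 0, 0], [50, -6, 0, 0, 0, 0], [50, -6, 0, 0, 0, 0], [0, 0, 30, 0, 0, 0], [0, 0, 20, 0, 0, 0], [0, 0, 0, 0, 0, 0], [0, 0, 0, 0, 0, 0]]

```text
time_s: 37.62
ee_pos: [0.5056, 0.1338, 0.1124]
tcp_rot: [2.422, 2.001, 0.001]
ft_force: [0.0, -0.3, -1.0]
gripper_width: 0.665
```

```bash
python3 - <<'E'
from h import *
look('w15',[('big_1','big',manip.sense()['ee_pos'][2]-.0071)]); goto(.5043,.1353,.0441,-10.8)
E
```

```text
ee [0.5058 0.1339 0.1127] yaw -10.9 w 0.663 F [0.5 0.9 0.2] j7 -0.98 t 37.7
big_1 0.10527857079924188 0.93 [282. 281.] [0.5049 0.134 ] iou 0.97 tool [-0.1 -0.9]
big_1 0.10527857079924188 0.89 [208. 285.] [0.5086 0.1514] iou 0.19 tool [17.7 -0.6]
big_1 0.10527857079924188 0.65 [179. 282.] [0.5055 0.1548] iou 0.02 tool [20.4 -4.3]
shift [ 0.9 -1.9 68.8] turn [ 0.1 -0.  -0.1] j7 -0.98 t 37.7
```

drive_tool:
  steps:
    - [[1.2, -0.5, 15, 0, 0, 0], [0, 0, 20, 0, 0, 0], [0, 0, 15, 0, 0, 0], [0, 0, 8, 0, 0, 0], [0, 0, 4, 0, 0, 0], [0, 0, 0, 0, 0, 0], [0, 0, 0, 0, 0, 0]]

```text
time_s: 38.6
ee_pos: [0.5053, 0.1358, 0.0505]
tcp_rot: [2.421, 2.002, 0.001]
ft_force: [-0.3, 0.2, -1.3]
gripper_width: 0.67
```

drive_tool:
  steps:
    - [[0, 0, 1.5, 0, 0, 0], [0, 0, 1.5, 0, 0, 0], [0, 0, 0, 0, 0, 0], [0, 0, 0, 0, 0, 0]]

```text
time_s: 39.1
ee_pos: [0.5049, 0.1355, 0.0471]
tcp_rot: [2.421, 2.002, 0.0]
ft_force: [1.2, 0.4, -2.0]
gripper_width: 0.668
```

drive_tool:
  steps:
    - [[0, 0.3, 1, 0, 0, 0], [0, 0, 0.7, 0, 0, 0], [0, 0, 0, 0, 0, 0], [0, 0, 0, 0, 0, 0]]

```text
time_s: 39.6
ee_pos: [0.5053, 0.1357, 0.0456]
tcp_rot: [2.421, 2.002, 0.0]
ft_force: [-0.6, -0.3, 3.4]
gripper_width: 0.667
```

drive_tool:
  steps:
    - [[0, 0, 0.8, 0, 0, 0], [0, 0, 0, 0, 0, 0], [0, 0, 0, 0, 0, 0]]

```text
time_s: 39.98
ee_pos: [0.5052, 0.1358, 0.045]
tcp_rot: [2.421, 2.002, 0.0]
ft_force: [-2.9, 0.3, 7.9]
gripper_width: 0.662
```

drive_tool:
  steps:
    - [[0, -0.8, -1.0, 0, 0, 0], [0, 0, 0, 0, 0, 0], [0, 0, 0, 0, 0, 0]]

```text
time_s: 40.35
ee_pos: [0.5048, 0.1357, 0.0456]
tcp_rot: [2.421, 2.002, 0.001]
ft_force: [0.7, 1.3, 1.4]
gripper_width: 0.666
```

drive_tool:
  steps:
    - [[0, 0, 0.7, 0, 0, 0], [0, 0, 0, 0, 0, 0], [0, 0, 0, 0, 0, 0]]

```text
time_s: 40.72
ee_pos: [0.5049, 0.1358, 0.0453]
tcp_rot: [2.421, 2.002, 0.001]
ft_force: [0.9, 0.2, 5.9]
gripper_width: 0.665
```

drive_tool:
  steps:
    - [[-0.7, 0, -0.5, 0, 0, 0], [0, 0, 0.5, 0, 0, 0], [0, 0, 0, 0, 0, 0], [0, 0, 0, 0, 0, 0]]

```text
time_s: 41.22
ee_pos: [0.5048, 0.1355, 0.0453]
tcp_rot: [2.421, 2.002, 0.002]
ft_force: [1.1, 1.2, 4.1]
gripper_width: 0.666
```

drive_tool:
  steps:
    - [[0, 0, -0.4, 0, 0, 0], [0, 0, 0, 0, 0, 0]]

```text
time_s: 41.48
ee_pos: [0.5047, 0.1354, 0.0454]
tcp_rot: [-2.421, -2.002, -0.002]
ft_force: [1.5, 1.9, 3.8]
gripper_width: 0.666
```

drive_tool:
  steps:
    - [[0, 0, 0, 0, 0, 0], [0, 0, 0, 0, 0, 0], [0, 0, 0, 0, 0, 0]]
  jaw: 0.17

```text
time_s: 41.85
ee_pos: [0.5037, 0.1344, 0.0448]
tcp_rot: [-2.421, -2.002, 0.002]
ft_force: [0.4, 0.6, -0.4]
gripper_width: 0.834
```

drive_tool:
  steps:
    - [[0, 0, -8, 0, 0, 0], [0, 0, -20, 0, 0, 0], [0, 0, -40, 0, 0, 0], [0, 0, -40, 0, 0, 0], [0, 0, 0, 0, 0, 0], [0, 0, 0, 0, 0, 0]]

```text
time_s: 42.6
ee_pos: [0.5041, 0.1346, 0.1537]
tcp_rot: [2.42, 2.001, -0.0]
ft_force: [-0.4, -0.0, -0.2]
gripper_width: 0.83
```

```bash
python3 - <<'E'
from h import *
look('w16',[('big_1','big',.037),('small_1','small',.011)])
C=cal('wrist'); o=spotter.outline_of('wrist','big_1')[0]
for z in(.021,.033,.035,.037,.039,.041): print(z,fit_cup(C,o['pixels'],z,'big'))
C,im=shot('top')
for o in spotter.outline_of('top','small_1'):
    if 20<o['pixels'].sum()<1000: p,q=fit_cup(C,o['pixels'],.006,'small'); print(round(o['score'],2),p.round(4),round(q,2))
goto(.586,-.13,.16,-10.8)
E
```

```text
ee [0.5037 0.1345 0.153 ] yaw -10.8 w 0.829 F [ 0.  -0.7 -0.8] j7 -0.93 t 42.6
big_1 0.037 0.85 [211. 282.] [0.5041 0.136 ] iou 0.96 tool [1.6 0.1]
small_1 0.011 0.74 [329. 267.] [ 0.4599 -0.0009] iou 0.87 tool [-141.2  -17.7]
small_1 0.011 0.63 [109. 286.] [0.5202 0.2146] iou 0.94 tool [81.8  1.2]
small_1 0.011 0.62 [316. 360.] [ 0.5458 -0.006 ] iou 0.1 tool [-130.    67.7]
0.021 (array([0.50244127, 0.13206778]), np.float64(0.931496830814237))
0.033 (array([0.50350436, 0.13506747]), np.float64(0.9789423307011247))
0.035 (array([0.50347398, 0.13571888]), np.float64(0.9658502119642016))
0.037 (array([0.50335718, 0.13624719]), np.float64(0.9504170528266914))
0.039 (array([0.50395307, 0.1364568 ]), np.float64(0.9348222424794895))
0.041 (array([0.50391329, 0.13765228]), np.float64(0.9199372056514914))
0.63 [ 0.5847 -0.3563] 0.87
0.56 [ 0.4575 -0.0099] 0.78
0.54 [ 0.5764 -0.0085] 0.68
0.49 [ 0.5865 -0.13  ] 0.84
shift [-244.8  130.3   -7.5] turn [-0.1  0.  -0. ] j7 -0.93 t 42.9
```

View pics/w16.png

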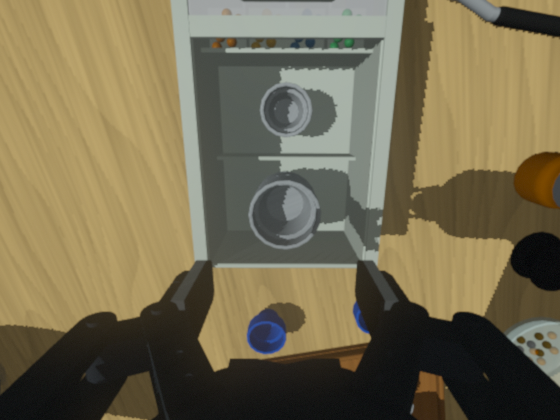

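drive_tool:
  steps:
    - [[-40, 21, 0, 0, 0, 0], [-51, 27, 0, 0, 0, 0], [-51, 27, 0, 0, 0, 0], [-51, 27, 20, 0, 0, 0], [-52, 28, 30, 0, 0, 0], [0, 0, 10, 0, 0, 0], [0, 0, 0, 0, 0, 0], [0, 0, 0, 0, 0, 0]]
  jaw: 0.33

```text
time_s: 43.9
ee_pos: [0.5853, -0.1247, 0.0958]
tcp_rot: [2.418, 2.006, 0.002]
ft_force: [1.0, 0.3, 1.0]
gripper_width: 0.672
```

```bash
python3 - <<'E'
from h import *
look('w17',[('small_1','small',.006)]); goto(.586,-.13,.009,-10.8)
E
```

```text
ee [ 0.5855 -0.1249  0.096 ] yaw -10.6 w 0.671 F [ 0.5 -0.6 -0. ] j7 -0.51 t 44.0
small_1 0.006 0.95 [229. 280.] [ 0.5828 -0.1275] iou 0.94 tool [-3.  -2.1]
small_1 0.006 0.77 [94. 68.] [ 0.4594 -0.0114] iou 0.88 tool [  88.3 -144.9]
small_1 0.006 0.73 [ 56. 235.] [ 0.5751 -0.0085] iou 0.89 tool [112.4 -31.6]
shift [-4.7  1.3 87.1] turn [ 0.1 -0.   0.1] j7 -0.51 t 44.0
```

drive_tool:
  steps:
    - [[-3, -2, 20, 0, 0, 0], [0, 0, 25, 0, 0, 0], [0, 0, 25, 0, 0, 0], [0, 0, 15, 0, 0, 0], [0, 0, 0, 0, 0, 0]]

```text
time_s: 44.62
ee_pos: [0.5814, -0.1293, 0.0086]
tcp_rot: [-2.419, -2.001, 0.003]
ft_force: [0.9, 0.3, 0.2]
gripper_width: 0.675
```

drive_tool:
  steps:
    - [[0, 0, 0, 0, 0, 0], [0, 0, 0, 0, 0, 0], [0, 0, 0, 0, 0, 0], [0, 0, 0, 0, 0, 0]]
  jaw: 1.0

```text
time_s: 45.12
ee_pos: [0.583, -0.1296, 0.0107]
tcp_rot: [2.42, 2.001, 0.001]
ft_force: [-0.4, -0.2, 3.5]
gripper_width: 0.491
```

drive_tool:
  steps:
    - [[0, 0, -10, 0, 0, 0], [0, 0, -20, 0, 0, 0], [0, 0, -40, 0, 0, 0], [0, 0, -40, 0, 0, 0], [0, 0, -40, 0, 0, 0], [0, 0, 0, 0, 0, 0], [0, 0, 0, 0, 0, 0]]

```text
time_s: 46.0
ee_pos: [0.5819, -0.1296, 0.1602]
tcp_rot: [2.421, 2.002, -0.001]
ft_force: [0.5, -0.8, -0.7]
gripper_width: 0.494
```

```bash
python3 - <<'E'
from h import *
look('w18',[('small_1','small',manip.sense()['ee_pos'][2]-.005)]); goto(.5202,.2147,.163,-10.8)
E
```

```text
ee [ 0.5816 -0.1297  0.1594] yaw -10.8 w 0.49 F [-0.5 -0.2 -0.6] j7 -0.45 t 46.0
small_1 0.15517705857045427 0.81 [ 64. 250.] [ 0.5881 -0.0198] iou 0.25 tool [109.2 -14.2]
small_1 0.15517705857045427 0.74 [279. 282.] [ 0.5814 -0.1286] iou 0.96 tool [ 1.  -0.4]
small_1 0.15517705857045427 0.61 [ 92. 118.] [ 0.5403 -0.0453] iou 0.21 tool [ 75.1 -56.4]
shift [ 326.7 -124.8   -3.8] turn [-0.1  0.  -0. ] j7 -0.45 t 46.1
```

drive_tool:
  steps:
    - [[30, -12, 0, 0, 0, 0], [45, -17, 0, 0, 0, 0], [50, -19, 0, 0, 0, 0], [50, -19, 0, 0, 0, 0], [50, -19, 0, 0, 0, 0], [50, -19, 0, 0, 0, 0], [51, -20, 10, 0, 0, 0], [0, 0, 35, 0, 0, 0], [0, 0, 0, 0, 0, 0], [0, 0, 0, 0, 0, 0]]

```text
time_s: 47.35
ee_pos: [0.5212, 0.2136, 0.1151]
tcp_rot: [-2.422, -2.001, 0.001]
ft_force: [-0.2, 0.2, -0.6]
gripper_width: 0.491
```

```bash
python3 - <<'E'
from h import *
look('w19',[('small_1','small',manip.sense()['ee_pos'][2]-.0047)]); goto(.5202,.2147,.0317,-10.8)
E
```

```text
ee [0.5217 0.2137 0.1157] yaw -10.9 w 0.493 F [-0.1  0.1 -0.3] j7 -1.11 t 47.4
small_1 0.11040468013384472 0.97 [214. 282.] [0.5266 0.2387] iou 0.3 tool [25.5  0.1]
small_1 0.11040468013384472 0.94 [280. 283.] [0.5207 0.2145] iou 0.95 tool [ 0.6 -1.1]
shift [ 0.6 -1.9 84.2] turn [ 0.1 -0.  -0.1] j7 -1.11 t 47.5
```

drive_tool:
  steps:
    - [[0.1, -0.5, 20, 0, 0, 0], [0, 0, 25, 0, 0, 0], [0, 0, 18, 0, 0, 0], [0, 0, 10, 0, 0, 0], [0, 0, 4, 0, 0, 0], [0, 0, 0, 0, 0, 0], [0, 0, 0, 0, 0, 0]]

```text
time_s: 48.32
ee_pos: [0.5208, 0.2147, 0.0386]
tcp_rot: [2.421, 2.002, 0.002]
ft_force: [-0.1, 0.4, -0.7]
gripper_width: 0.49
```

drive_tool:
  steps:
    - [[0, 0, 1.5, 0, 0, 0], [0, 0, 1.5, 0, 0, 0], [0, 0, 0, 0, 0, 0], [0, 0, 0, 0, 0, 0]]

```text
time_s: 48.82
ee_pos: [0.5204, 0.2144, 0.035]
tcp_rot: [2.421, 2.002, 0.0]
ft_force: [-0.8, 0.6, -0.2]
gripper_width: 0.492
```

drive_tool:
  steps:
    - [[0, 0, 1, 0, 0, 0], [0, 0, 0, 0, 0, 0], [0, 0, 0, 0, 0, 0]]

```text
time_s: 49.2
ee_pos: [0.5204, 0.2144, 0.034]
tcp_rot: [2.421, 2.002, 0.0]
ft_force: [1.0, -0.1, -0.8]
gripper_width: 0.493
```

drive_tool:
  steps:
    - [[0, 0, 1, 0, 0, 0], [0, 0, 0, 0, 0, 0], [0, 0, 0, 0, 0, 0]]

```text
time_s: 49.58
ee_pos: [0.5206, 0.2145, 0.0332]
tcp_rot: [2.421, 2.002, 0.001]
ft_force: [-0.5, -0.9, 2.8]
gripper_width: 0.491
```

drive_tool:
  steps:
    - [[0, 0, 0.6, 0, 0, 0], [0, 0, 0, 0, 0, 0], [0, 0, 0, 0, 0, 0]]

```text
time_s: 49.95
ee_pos: [0.5209, 0.2145, 0.0325]
tcp_rot: [2.421, 2.002, 0.001]
ft_force: [1.6, 0.4, 1.4]
gripper_width: 0.493
```

drive_tool:
  steps:
    - [[0, 0, 0.5, 0, 0, 0], [0, 0, 0, 0, 0, 0], [0, 0, 0, 0, 0, 0]]

```text
time_s: 50.32
ee_pos: [0.5208, 0.2144, 0.032]
tcp_rot: [2.421, 2.002, 0.001]
ft_force: [2.7, -0.5, 1.5]
gripper_width: 0.49
```

drive_tool:
  steps:
    - [[0, 0.8, 0, 0, 0, 0], [0, 0, 0.4, 0, 0, 0], [0, 0, 0, 0, 0, 0], [0, 0, 0, 0, 0, 0]]

```text
time_s: 50.82
ee_pos: [0.5209, 0.2144, 0.0315]
tcp_rot: [-2.421, -2.002, 0.0]
ft_force: [-0.0, -0.6, 3.5]
gripper_width: 0.492
```

drive_tool:
  steps:
    - [[0, 0, 0.5, 0, 0, 0], [0, 0, 0, 0, 0, 0], [0, 0, 0, 0, 0, 0]]

```text
time_s: 51.2
ee_pos: [0.521, 0.2144, 0.0313]
tcp_rot: [2.421, 2.002, -0.0]
ft_force: [-0.2, -0.4, 6.0]
gripper_width: 0.493
```

Seated. Unload, release, lift.

drive_tool:
  steps:
    - [[0, 0, -0.5, 0, 0, 0], [0, 0, 0, 0, 0, 0]]

```text
time_s: 51.45
ee_pos: [0.521, 0.2144, 0.0314]
tcp_rot: [-2.421, -2.002, 0.0]
ft_force: [-0.1, 0.8, 2.5]
gripper_width: 0.493
```

drive_tool:
  steps:
    - [[0, 0, 0, 0, 0, 0], [0, 0, 0, 0, 0, 0], [0, 0, 0, 0, 0, 0]]
  jaw: 0.35

```text
time_s: 51.82
ee_pos: [0.521, 0.2139, 0.0312]
tcp_rot: [-2.421, -2.002, 0.001]
ft_force: [0.0, 0.1, -0.0]
gripper_width: 0.648
```

drive_tool:
  steps:
    - [[0, 0, -8, 0, 0, 0], [0, 0, -20, 0, 0, 0], [0, 0, -40, 0, 0, 0], [0, 0, -45, 0, 0, 0], [0, 0, -10, 0, 0, 0], [0, 0, 0, 0, 0, 0], [0, 0, 0, 0, 0, 0]]

```text
time_s: 52.7
ee_pos: [0.5205, 0.2135, 0.1535]
tcp_rot: [-2.421, -2.002, 0.003]
ft_force: [0.1, 0.1, 0.2]
gripper_width: 0.651
```

```bash
python3 - <<'E'
from h import *
look('w20',[('small_1','small',.027),('big_1','big',.037)])
C,im=shot('top')
for o in spotter.outline_of('top','small_1'):
    if 20<o['pixels'].sum()<1000: p,q=fit_cup(C,o['pixels'],.006,'small'); print(round(o['score'],2),p.round(4),round(q,2))
goto(.585,-.356,.16,-10.8)
E
```

```text
ee [0.5204 0.2136 0.1533] yaw -10.8 w 0.65 F [-0.7  0.4 -0.6] j7 -1.07 t 52.8
small_1 0.027 0.75 [180. 285.] [0.5228 0.2227] iou 0.15 tool [9.4 0.6]
small_1 0.027 0.59 [209. 284.] [0.5206 0.2159] iou 0.93 tool [ 2.2 -0.2]
big_1 0.037 0.74 [264. 284.] [0.5075 0.1426] iou 0.08 tool [-72.2   0.6]
big_1 0.037 0.59 [254. 286.] [0.5104 0.1547] iou 0.15 tool [-59.8   1.2]
big_1 0.037 0.57 [297. 283.] [0.5044 0.1346] iou 0.91 tool [-80.6  -0.9]
0.81 [ 0.5847 -0.3564] 0.8
0.57 [ 0.4576 -0.0099] 0.89
0.56 [ 0.5764 -0.007 ] 0.79
0.34 [0.7683 0.0129] 0.63
shift [-547.9  170.    -6.2] turn [-0.1  0.  -0. ] j7 -1.07 t 53.0
```

drive_tool:
  steps:
    - [[-35, 11, 0, 0, 0, 0], [-50, 16, 0, 0, 0, 0], [-51, 16, 0, 0, 0, 0], [-51, 16, 0, 0, 0, 0], [-51, 16, 0, 0, 0, 0], [-51, 16, 0, 0, 0, 0], [-51, 16, 0, 0, 0, 0], [-52, 16, 0, 0, 0, 0], [-52, 16, 0, 0, 0, 0], [-52, 16, 0, 0, 0, 0], [-52, 15, 20, 0, 0, 0], [0, 0, 35, 0, 0, 0], [0, 0, 0, 0, 0, 0], [0, 0, 0, 0, 0, 0]]
  jaw: 0.33

```text
time_s: 54.7
ee_pos: [0.5863, -0.3546, 0.1006]
tcp_rot: [2.418, 2.004, 0.002]
ft_force: [-0.1, 0.3, 0.8]
gripper_width: 0.674
```

```bash
python3 - <<'E'
from h import *
look('w21',[('small_1','small',.006)]); goto(.585,-.356,.011,-10.8)
E
```

```text
ee [ 0.5867 -0.3547  0.1013] yaw -10.7 w 0.669 F [-0.3  0.6  0.4] j7 -0.14 t 54.8
small_1 0.006 0.86 [220. 282.] [ 0.5835 -0.3552] iou 0.91 tool [-1.1 -3.1]
shift [-1.3 -1.8 90.5] turn [0.2 0.  0.1] j7 -0.14 t 54.8
```

drive_tool:
  steps:
    - [[-0.5, -2.5, 20, 0, 0, 0], [0, 0, 28, 0, 0, 0], [0, 0, 27, 0, 0, 0], [0, 0, 15, 0, 0, 0], [0, 0, 0, 0, 0, 0]]

```text
time_s: 55.42
ee_pos: [0.5819, -0.3555, 0.0082]
tcp_rot: [-2.419, -2.001, 0.001]
ft_force: [0.2, -0.1, -0.2]
gripper_width: 0.669
```

drive_tool:
  steps:
    - [[0, 0, 0, 0, 0, 0], [0, 0, 0, 0, 0, 0], [0, 0, 0, 0, 0, 0], [0, 0, 0, 0, 0, 0]]
  jaw: 1.0

```text
time_s: 55.92
ee_pos: [0.5835, -0.3563, 0.0106]
tcp_rot: [2.42, 2.001, 0.001]
ft_force: [-0.1, -0.4, 4.9]
gripper_width: 0.49
```

drive_tool:
  steps:
    - [[0, 0, -10, 0, 0, 0], [0, 0, -20, 0, 0, 0], [0, 0, -40, 0, 0, 0], [0, 0, -40, 0, 0, 0], [0, 0, -40, 0, 0, 0], [0, 0, 0, 0, 0, 0], [0, 0, 0, 0, 0, 0]]

```text
time_s: 56.8
ee_pos: [0.5822, -0.356, 0.1596]
tcp_rot: [-2.421, -2.002, 0.001]
ft_force: [0.2, -0.8, -1.7]
gripper_width: 0.493
```

```bash
python3 - <<'E'
from h import *
look('w22',[('small_1','small',manip.sense()['ee_pos'][2]-.005)]); goto(.5206,.2155,.163,-10.8)
E
```

```text
ee [ 0.5818 -0.3559  0.1587] yaw -10.8 w 0.491 F [-0.7  0.6 -0.8] j7 -0.1 t 56.9
small_1 0.15461659699569918 0.69 [278. 283.] [ 0.5812 -0.3554] iou 0.96 tool [ 0.4 -0.7]
shift [ 549.7 -167.3   -4.1] turn [-0.1 -0.  -0. ] j7 -0.1 t 56.9
```

drive_tool:
  steps:
    - [[35, -10, 0, 0, 0, 0], [50, -15, 0, 0, 0, 0], [51, -16, 0, 0, 0, 0], [51, -16, 0, 0, 0, 0], [51, -16, 0, 0, 0, 0], [51, -16, 0, 0, 0, 0], [52, -16, 0, 0, 0, 0], [52, -16, 0, 0, 0, 0], [52, -16, 0, 0, 0, 0], [52, -15, 0, 0, 0, 0], [52, -15, 0, 0, 0, 0], [0, 0, 35, 0, 0, 0], [0, 0, 0, 0, 0, 0], [0, 0, 0, 0, 0, 0]]

```text
time_s: 58.65
ee_pos: [0.522, 0.2139, 0.1245]
tcp_rot: [-2.422, -2.001, 0.001]
ft_force: [0.1, 0.0, -0.1]
gripper_width: 0.486
```

```bash
python3 - <<'E'
from h import *
look('w23',[('small_1','small',manip.sense()['ee_pos'][2]-.0046)]); goto(.521,.2144,.0476,-10.8)
E
```

```text
ee [0.5224 0.214  0.1251] yaw -10.9 w 0.491 F [-0.7 -1.1 -0.4] j7 -1.1 t 58.7
small_1 0.11994979113202847 0.85 [276. 285.] [0.5214 0.2145] iou 0.95 tool [ 0.3 -1.1]
small_1 0.11994979113202847 0.64 [216. 282.] [0.5243 0.2358] iou 0.27 tool [21.8 -2.3]
small_1 0.11994979113202847 0.56 [188. 285.] [0.524  0.2409] iou 0.06 tool [26.8 -3.6]
shift [-0.  -1.7 77.7] turn [ 0.1 -0.  -0.1] j7 -1.1 t 58.8
```

drive_tool:
  steps:
    - [[0, -0.8, 20, 0, 0, 0], [0, 0, 22, 0, 0, 0], [0, 0, 16, 0, 0, 0], [0, 0, 8, 0, 0, 0], [0, 0, 4, 0, 0, 0], [0, 0, 0, 0, 0, 0], [0, 0, 0, 0, 0, 0]]

```text
time_s: 59.62
ee_pos: [0.5214, 0.2151, 0.055]
tcp_rot: [2.421, 2.002, 0.002]
ft_force: [0.6, 1.0, -1.0]
gripper_width: 0.487
```

drive_tool:
  steps:
    - [[0, 0, 1.5, 0, 0, 0], [0, 0, 1.5, 0, 0, 0], [0, 0, 0, 0, 0, 0], [0, 0, 0, 0, 0, 0]]

```text
time_s: 60.12
ee_pos: [0.521, 0.2148, 0.0515]
tcp_rot: [2.421, 2.002, 0.0]
ft_force: [0.9, 0.1, -0.5]
gripper_width: 0.485
```

drive_tool:
  steps:
    - [[0, 0, 1, 0, 0, 0], [0, 0, 0, 0, 0, 0], [0, 0, 0, 0, 0, 0]]

```text
time_s: 60.5
ee_pos: [0.521, 0.2148, 0.0505]
tcp_rot: [2.421, 2.002, -0.0]
ft_force: [-0.9, 0.1, -1.2]
gripper_width: 0.491
```

drive_tool:
  steps:
    - [[0, 0, 1, 0, 0, 0], [0, 0, 0, 0, 0, 0], [0, 0, 0, 0, 0, 0]]

```text
time_s: 60.88
ee_pos: [0.521, 0.2148, 0.0495]
tcp_rot: [2.421, 2.002, 0.0]
ft_force: [-0.5, -0.7, -0.9]
gripper_width: 0.49
```

drive_tool:
  steps:
    - [[0, 0, 0.7, 0, 0, 0], [0, 0, 0, 0, 0, 0], [0, 0, 0, 0, 0, 0]]

```text
time_s: 61.25
ee_pos: [0.5211, 0.2149, 0.049]
tcp_rot: [2.421, 2.002, 0.001]
ft_force: [-0.2, -0.6, 1.7]
gripper_width: 0.485
```

drive_tool:
  steps:
    - [[0, 0, 0.6, 0, 0, 0], [0, 0, 0, 0, 0, 0], [0, 0, 0, 0, 0, 0]]

```text
time_s: 61.62
ee_pos: [0.521, 0.2149, 0.0483]
tcp_rot: [2.421, 2.002, 0.0]
ft_force: [-0.6, 0.4, 3.1]
gripper_width: 0.486
```

drive_tool:
  steps:
    - [[0, 0, 0.5, 0, 0, 0], [0, 0, 0, 0, 0, 0], [0, 0, 0, 0, 0, 0]]

```text
time_s: 62.0
ee_pos: [0.5209, 0.215, 0.0479]
tcp_rot: [2.421, 2.002, -0.0]
ft_force: [-1.1, 0.2, 6.3]
gripper_width: 0.49
```

drive_tool:
  steps:
    - [[0, 0, -0.5, 0, 0, 0], [0, 0, 0, 0, 0, 0]]

```text
time_s: 62.25
ee_pos: [0.5208, 0.2148, 0.0481]
tcp_rot: [-2.421, -2.002, 0.0]
ft_force: [-1.4, 0.6, 4.1]
gripper_width: 0.491
```

drive_tool:
  steps:
    - [[0, 0, 0, 0, 0, 0], [0, 0, 0, 0, 0, 0], [0, 0, 0, 0, 0, 0]]
  jaw: 0.35

```text
time_s: 62.62
ee_pos: [0.521, 0.2146, 0.0479]
tcp_rot: [2.421, 2.002, -0.0]
ft_force: [-0.8, 0.1, -0.2]
gripper_width: 0.653
```

drive_tool:
  steps:
    - [[0, 0, -8, 0, 0, 0], [0, 0, -20, 0, 0, 0], [0, 0, -40, 0, 0, 0], [0, 0, -40, 0, 0, 0], [0, 0, 0, 0, 0, 0], [0, 0, 0, 0, 0, 0]]

```text
time_s: 63.38
ee_pos: [0.5209, 0.2144, 0.1566]
tcp_rot: [2.421, 2.001, 0.0]
ft_force: [-0.2, 0.5, -0.2]
gripper_width: 0.65
```

```bash
python3 - <<'E'
from h import *
look('w24',[('small_1','small',.043),('big_1','big',.037)])
C=cal('wrist'); im=cv2.imread('pics/w24.png')
print('bar',[proj(C,[.5326,.282,.109])])
goto(.5326+.187*.04,.282+.982*.04,.16,-10.8)
C,im=shot('top')
for l in('big_1','small_1'):
  for o in spotter.outline_of('top',l):
    if 20<o['pixels'].sum()<1000: print(l,round(o['score'],2),ray(C,o['at'][::-1],.03).round(3))
E
```

```text
ee [0.5205 0.2142 0.1558] yaw -10.8 w 0.648 F [-0.2 -0.3 -0.9] j7 -1.07 t 63.4
small_1 0.043 0.57 [177. 284.] [0.5241 0.2256] iou 0.1 tool [11.9  1.4]
small_1 0.043 0.55 [213. 285.] [0.5208 0.2161] iou 0.96 tool [ 2.  -0.1]
big_1 0.037 0.62 [265. 282.] [0.5093 0.1428] iou 0.07 tool [-72.2   2.3]
big_1 0.037 0.59 [253. 283.] [0.5093 0.1544] iou 0.14 tool [-60.8   0.2]
big_1 0.037 0.58 [301. 281.] [0.5043 0.1362] iou 0.92 tool [-79.7  -1.3]
bar [array([[284.67099002, 128.52928641]])]
shift [108.8  -0.7  -4.9] turn [-0.1  0.1 -0. ] j7 -1.07 t 63.5
big_1 0.57 [0.501 0.144 0.03 ]
small_1 0.68 [ 0.58  -0.001  0.03 ]
small_1 0.67 [ 0.46  -0.018  0.03 ]
small_1 0.43 [0.512 0.145 0.03 ]
```

View pics/w24.png

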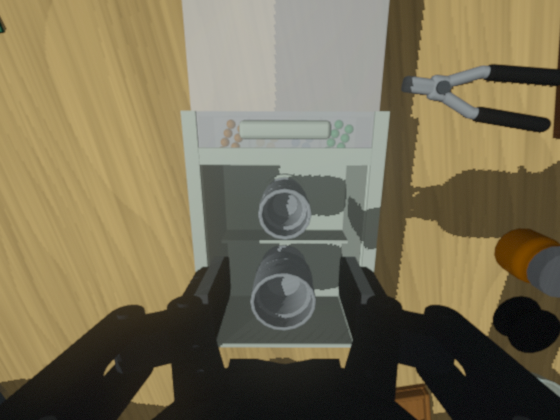

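drive_tool:
  steps:
    - [[36, 0, 0, 0, 0, 0], [36, 0, 0, 0, 0, 0], [37, 0, 0, 0, 0, 0], [0, 0, 30, 0, 0, 0], [0, 0, 30, 0, 0, 0], [0, 0, 8, 0, 0, 0], [0, 0, 0, 0, 0, 0], [0, 0, 0, 0, 0, 0]]
  jaw: 1.0

```text
time_s: 64.68
ee_pos: [0.5421, 0.3225, 0.0895]
tcp_rot: [2.421, 2.002, 0.003]
ft_force: [0.8, -0.3, 0.8]
gripper_width: -0.002
```

drive_tool:
  steps:
    - [[0, 0, 3, 0, 0, 0], [0, 0, 2.5, 0, 0, 0], [-10, 0, 0, 0, 0, 0], [-8, 0, 0, 0, 0, 0], [-8, 0, 0, 0, 0, 0], [-14, 0, 0, 0, 0, 0], [-15, 0, 0, 0, 0, 0], [-15, 0, 0, 0, 0, 0], [-15, 0, 0, 0, 0, 0], [-15, 0, 0, 0, 0, 0], [-15, 0, 0, 0, 0, 0], [-15, 0, 0, 0, 0, 0], [-15, 0, 0, 0, 0, 0], [-10, 0, 0, 0, 0, 0], [-5, 0, 0, 0, 0, 0], [0, 0, 0, 0, 0, 0], [0, 0, 0, 0, 0, 0]]

```text
time_s: 66.8
ee_pos: [0.5115, 0.1645, 0.0826]
tcp_rot: [2.42, 2.002, -0.001]
ft_force: [0.6, 0.5, 0.4]
gripper_width: -0.002
```

```bash
python3 - <<'E'
from h import *
C,im=shot('wrist','w25'); s=manip.sense(); print(s['ee_pos'],s['ft_force'],s['joint_pos'])
goto(.503+.187*.017,.1266+.982*.017,.084,-10.8)
for o in spotter.outline_of('wrist','lid')[:1]:
    m=np.argwhere(o['pixels']); print(o['score'],m.min(0),m.max(0))
E
```

```text
[0.51151276 0.16468641 0.08264171] [-0.2894207   0.78632681  0.46386352] [ 0.26054416  0.56481886 -0.85897776  1.95543138  0.55666295  0.87522935
 -1.08232534]
shift [-22.   -1.2  -1.4] turn [0. 0. 0.] j7 -1.08 t 66.8
0.87 [  0 138] [311 433]
```

drive_tool:
  steps:
    - [[-6, 0, 0, 0, 0, 0], [-6, 0, 0, 0, 0, 0], [-6, 0, 0, 0, 0, 0], [0, 0, 0, 0, 0, 0], [0, 0, 0, 0, 0, 0]]

```text
time_s: 67.53
ee_pos: [0.508, 0.1464, 0.0826]
tcp_rot: [2.421, 2.001, -0.001]
ft_force: [0.0, 0.3, 0.2]
gripper_width: 0.005
```

drive_tool:
  steps:
    - [[-3, 0, 0, 0, 0, 0], [-2, 0, 0, 0, 0, 0], [0, 0, 0, 0, 0, 0], [0, 0, 0, 0, 0, 0]]

```text
time_s: 68.03
ee_pos: [0.5071, 0.142, 0.0827]
tcp_rot: [2.421, 2.002, -0.0]
ft_force: [-0.0, 0.2, 1.1]
gripper_width: 0.0
```

drive_tool:
  steps:
    - [[-3, 0, 0, 0, 0, 0], [-2, 0, 0, 0, 0, 0], [0, 0, 0, 0, 0, 0], [0, 0, 0, 0, 0, 0]]

```text
time_s: 68.53
ee_pos: [0.5061, 0.1368, 0.0827]
tcp_rot: [2.421, 2.002, -0.001]
ft_force: [0.5, 0.3, 0.6]
gripper_width: -0.001
```

```bash
cat > lidck.py <<'E'
from h import *
c,s_=np.cos(np.radians(-10.8)),np.sin(np.radians(-10.8))
for cam in('top','side','wrist'):
    C,im=shot(cam,'lid_'+cam+str(manip.sense()['time_s']))
    for l in('lid','organiser'):
        for o in spotter.outline_of(cam,l)[:1]:
            P=np.array([ray(C,(q[1],q[0]),.089)[:2] for q in np.argwhere(o['pixels'])])-[.516,.193]
            y=-s_*P[:,0]+c*P[:,1]; x=c*P[:,0]+s_*P[:,1]
            print(cam,l,round(o['score'],2),'y',np.percentile(y,[.5,99.5]).round(3),'x',np.percentile(x,[.5,99.5]).round(3),len(P))
E
python3 lidck.py
```

```text
top lid 0.67 y [-0.1    0.101] x [-0.059  0.065] 815
top organiser 0.63 y [-0.113  0.099] x [-0.067  0.072] 1047
side lid 0.93 y [-0.104  0.103] x [-0.059  0.065] 1690
side organiser 0.73 y [-0.19   0.099] x [-0.074  0.074] 3722
wrist lid 0.85 y [-0.08   0.066] x [-0.062  0.062] 75227
wrist organiser 0.75 y [-0.085  0.066] x [-0.073  0.073] 90173
```

drive_tool:
  steps:
    - [[-2, 0, 0, 0, 0, 0], [-2, 0, 0, 0, 0, 0], [0, 0, 0, 0, 0, 0], [0, 0, 0, 0, 0, 0]]

```text
time_s: 69.47
ee_pos: [0.506, 0.1363, 0.0829]
tcp_rot: [-2.417, -2.002, -0.009]
ft_force: [2.4, 6.9, -5.3]
gripper_width: -0.002
```

drive_tool:
  steps:
    - [[-2, 0, 0, 0, 0, 0], [-2, 0, 0, 0, 0, 0], [0, 0, 0, 0, 0, 0], [0, 0, 0, 0, 0, 0]]

```text
time_s: 69.97
ee_pos: [0.5059, 0.1364, 0.0831]
tcp_rot: [-2.412, -2.002, -0.019]
ft_force: [4.3, 15.1, -10.0]
gripper_width: -0.004
```

```bash
python3 lidck.py
```

```text
top lid 0.59 y [-0.1  0.1] x [-0.059  0.064] 912
top organiser 0.72 y [-0.112  0.101] x [-0.069  0.075] 1357
side lid 0.58 y [-0.103  0.098] x [-0.058  0.064] 1546
side organiser 0.68 y [-0.19   0.097] x [-0.073  0.074] 3608
wrist lid 0.83 y [-0.081  0.066] x [-0.062  0.062] 74608
wrist organiser 0.95 y [-0.085  0.066] x [-0.073  0.073] 88883
```

drive_tool:
  steps:
    - [[8, 0, 0, 0, 0, 0], [6, 0, 0, 0, 0, 0], [0, 0, -20, 0, 0, 0], [0, 0, -50, 0, 0, 0], [0, 0, -50, 0, 0, 0], [-40, -20, -30, 0, 0, 0], [-50, -20, 0, 0, 0, 0], [-50, -20, 0, 0, 0, 0], [-50, -20, 0, 0, 0, 0], [-50, -20, 0, 0, 0, 0], [-50, -20, 0, 0, 0, 0], [0, 0, 0, 0, 0, 0], [0, 0, 0, 0, 0, 0]]

```text
time_s: 72.05
ee_pos: [0.3355, -0.1188, 0.2334]
tcp_rot: [2.419, 2.001, -0.0]
ft_force: [0.7, -0.2, 0.7]
gripper_width: 0.001
```

```bash
python3 lidck.py; python3 - <<'E'
from h import *
s=manip.sense(); print(s['ee_pos'],s['ft_force'],s['time_s'])
C,im=shot('top')
for l in('ring_cone','dish','jar','wire_spool','crimper','small_1','big_1'):
  for o in spotter.outline_of('top',l)[:4]: print(l,round(o['score'],2),np.round(o['at']),o['pixels'].sum())
E
```

```text
top lid 0.71 y [-0.098  0.099] x [-0.058  0.063] 3924
top organiser 0.62 y [-0.112  0.1  ] x [-0.068  0.075] 4994
side lid 0.79 y [-0.103  0.102] x [-0.023  0.064] 1653
side organiser 0.73 y [-0.617 -0.306] x [-0.063  0.196] 18994
[ 0.33518522 -0.1188434   0.2326525 ] [-0.09614487  0.4401071   0.08908016] 72.5
ring_cone 0.71 [242. 348.] 203
dish 0.64 [244. 183.] 3989
jar 0.66 [155. 226.] 362
wire_spool 0.76 [155. 255.] 366
crimper 0.85 [171. 158.] 451
small_1 0.57 [270. 269.] 212
small_1 0.49 [222. 262.] 206
```

```bash
python3 -c "
from rig import ticket; print(ticket.hand_in())"
```

```text
the job is handed in; nothing more can be done
None
```

I packed all four steel cups into the organiser (two large on the large stack, two small on the small stack) and shut the lid. The job was handed in at about 72.5 s.

- **Lid opening:** I slid the lid until it hit its end stop. It travelled 158 mm instead of the stated 165 mm, stopping at the same place on two tries, and both bays were clear. It may have started slightly open.
- **Cups:** I lowered each cup in small steps until I felt about 4–8 N of upward contact, then backed off and let go. One large cup had been knocked aside in the tray, so I located it again before picking it up.
- **Lid closing:** I pushed the lid to its stop, where it held against about 15 N without moving. The last top-camera check puts it at −98 to +99 mm along the organiser, which is shut.

Last checks:
- The last close view before closing showed both stacks upright and concentric.
- No steel cup was detected in the tray.
- The two blue cups, ring cone, jar, spool and crimper were where they started. The dish detector picked out the organiser instead, so I did not confirm the dish's position.

Disagreements:
- **Fingertips:** they sat roughly 10–20 mm behind the reported tool point instead of 25 mm ahead of it, so I set the working depths by touch.
- **Second large cup:** it met the rim about 1.2 mm higher than calculated. It carried almost no sideways force and looked level, so I took it as seated.

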